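# Clear the spent cartridges from a chromatography sensor block

### The job

Clear the grey sensor block of its spent cartridges: with the flat pry tool in the notch at the front of each bay, pop every snapped-on white cover loose (never prise a cover with the fingers). Lean all the covers side by side against the sloped blue rest, each flat on the board with its lower edge on the ledge, and put every yellow cartridge from the bays into the red tray. Finish with the pry tool lying back on its black mat, and do not disturb the bottles or the vial rack.

Things in the scene. Friction and masses are not known exactly. Their poses are not given: they have to be found in the camera images.
- block: Fixed grey sensor block, 92 (x) x 252 (y) x 48 mm high. Origin: centre of its underside; x points from its front (the notched face, towards the robot) to its back, y along its length. Its top face is at z = 48 mm and has three recessed bays at y = -84, 0, +84 mm in which flat covers sit flush; a bay without a cover is open, 18 mm deep.
- bay0 (a point): Centre of bay 0 on the ledge its cover rests on, 42 mm above the bench (y = -84 mm on the block). Recess 72 x 52 mm; under the cover a cavity 42 mm wide goes down to 30 mm. Snap: at each side, 28 mm in front of this point, a sprung steel ball (10 mm across, centre 10 mm higher than this point) overhangs the cover's side edge by 2 mm.
- bay1 (a point): Centre of bay 1 on the ledge its cover rests on, 42 mm above the bench (y = 0 mm on the block). Recess 72 x 52 mm; under the cover a cavity 42 mm wide goes down to 30 mm. Snap: at each side, 28 mm in front of this point, a sprung steel ball (10 mm across, centre 10 mm higher than this point) overhangs the cover's side edge by 2 mm.
- bay2 (a point): Centre of bay 2 on the ledge its cover rests on, 42 mm above the bench (y = 84 mm on the block). Recess 72 x 52 mm; under the cover a cavity 42 mm wide goes down to 30 mm. Snap: at each side, 28 mm in front of this point, a sprung steel ball (10 mm across, centre 10 mm higher than this point) overhangs the cover's side edge by 2 mm.
- notch0 (a point): Notch of bay 0 (red mark below): gap 26 mm wide in the 10 mm thick front rim, open from 30 mm above the bench upwards; this point is mid-gap on the front face, 36 mm up. The cover's front edge lies 11 mm behind the face, underside at 42 mm. A blade pushed level through it along the block's +x by about 26 mm gets under the cover; raise it about 22 mm, lower a little, pull back.
- notch1 (a point): Notch of bay 1 (red mark below): gap 26 mm wide in the 10 mm thick front rim, open from 30 mm above the bench upwards; this point is mid-gap on the front face, 36 mm up. The cover's front edge lies 11 mm behind the face, underside at 42 mm. A blade pushed level through it along the block's +x by about 26 mm gets under the cover; raise it about 22 mm, lower a little, pull back.
- notch2 (a point): Notch of bay 2 (red mark below): gap 26 mm wide in the 10 mm thick front rim, open from 30 mm above the bench upwards; this point is mid-gap on the front face, 36 mm up. The cover's front edge lies 11 mm behind the face, underside at 42 mm. A blade pushed level through it along the block's +x by about 26 mm gets under the cover; raise it about 22 mm, lower a little, pull back.
- cover0: Flat white cover of bay 0, 70 (x) x 50 (y) x 6 mm, 45 g, may be absent. Origin: centre of underside; x from front edge (red strip) to back, z out of the outer face. Snapped in, it is level with the block's top. About 5 to 10 N up at its front springs it; the balls then hold its front about 15 mm up, back edge still in the recess (tilt about 0.2): pinch it over its 50 mm width from above.
- cover1: Flat white cover of bay 1, 70 (x) x 50 (y) x 6 mm, 45 g, may be absent. Origin: centre of underside; x from front edge (red strip) to back, z out of the outer face. Snapped in, it is level with the block's top. About 5 to 10 N up at its front springs it; the balls then hold its front about 15 mm up, back edge still in the recess (tilt about 0.2): pinch it over its 50 mm width from above.
- cover2: Flat white cover of bay 2, 70 (x) x 50 (y) x 6 mm, 45 g, may be absent. Origin: centre of underside; x from front edge (red strip) to back, z out of the outer face. Snapped in, it is level with the block's top. About 5 to 10 N up at its front springs it; the balls then hold its front about 15 mm up, back edge still in the recess (tilt about 0.2): pinch it over its 50 mm width from above.
- cover0_front (a point): Middle of the front edge face of cover 0, half-way up its thickness (origin -35 mm in x, +3 mm in z).
- cover1_front (a point): Middle of the front edge face of cover 1, half-way up its thickness (origin -35 mm in x, +3 mm in z).
- cover2_front (a point): Middle of the front edge face of cover 2, half-way up its thickness (origin -35 mm in x, +3 mm in z).
- rest_face: Sloped board of the fixed blue rest (90 x 270 x about 80 mm high), 45 degrees to the bench, looking away from the robot; 270 mm wide (y), 87 mm up the slope. Origin: mid-width on its surface at the ledge, 16 mm above the bench; x points up the slope, z out of the board. The ledge stands 12 mm out. Three covers fit side by side, 84 mm apart; a leaning cover's centre is about 35 mm up.
- cart0: Spent sensor cartridge of bay 0, yellow block 22 (x) x 26 (y) x 11 mm, 20 g, may be absent (whether or not the bay has a cover). Origin: centre of its underside. Lies loose near the middle of the bay's floor, 30 mm above the bench, hidden while the cover is on; pinch it along the block's x, where the bay is 72 mm long, from above.
- cart1: Spent sensor cartridge of bay 1, yellow block 22 (x) x 26 (y) x 11 mm, 20 g, may be absent (whether or not the bay has a cover). Origin: centre of its underside. Lies loose near the middle of the bay's floor, 30 mm above the bench, hidden while the cover is on; pinch it along the block's x, where the bay is 72 mm long, from above.
- cart2: Spent sensor cartridge of bay 2, yellow block 22 (x) x 26 (y) x 11 mm, 20 g, may be absent (whether or not the bay has a cover). Origin: centre of its underside. Lies loose near the middle of the bay's floor, 30 mm above the bench, hidden while the cover is on; pinch it along the block's x, where the bay is 72 mm long, from above.
- tray: Fixed open red tray, 104 x 104 x 30 mm, walls and floor 3 mm. Origin: centre of its underside.
- mat: Fixed black mat, 90 (x) x 190 (y) x 3 mm, origin at the centre of its underside.
- pry: Pry tool, 90 g: orange handle 80 (x) x 26 (y) x 18 mm high with a flat steel blade 16 mm wide and 3 mm thick standing 45 mm out of its +x end at half the handle's height. Origin: centre of the handle's underside; x towards the blade. It lies on the mat at the start.
- pry_grip (a point): Middle of the handle's black band, a good place to hold it: origin +25 mm in x, +9 mm in z, 60 mm behind the blade's tip.
- amber_bottle: Bystander: amber solvent bottle, 76 mm diameter, 170 mm high, origin at its underside.
- clear_bottle: Bystander: clear bottle with a red cap, 76 mm diameter, 170 mm high, origin at its underside.
- vial_rack: Bystander: white vial rack 70 (x) x 130 (y) x 48 mm, origin at its underside.

How it is judged:
By the outcome, as a careful person would: the job done as asked, in the order asked, and still so for the second after the job is handed in, with the robot touching nothing.
Of cover0, cover1, cover2 only 2 to 3 are there at a start; the rules pass over those that are not, and their reading is None.
Of cart0, cart1, cart2 only 2 to 3 are there at a start; the rules pass over those that are not, and their reading is None.
At some moment in a run one of pry may be knocked a few centimetres aside while the robot is not near it.
Once in a run the grip may slacken for a moment while it holds something.
It also fails if it takes over 210 s, if anything falls off the work surface, if the arm or the gripper's body presses on something with over 40 N, if the wrist force passes 120 N, or if a joint passes its speed limit or range.

### The arm

A 7-joint arm with a two-finger parallel gripper is mounted at the origin on the work surface. World frame = base frame: x ahead of the robot, y to its left, z up, the work surface at z = 0. Lengths are in m, angles in rad, forces in N, time in s.
With the tool pointing down it reaches from about 0.4 to 0.875 m from the base axis. Payload 6.5 kg.
Tool frame: the origin (TCP) lies at the very end of the fingers, on their centre line; the grasp point (between the pads) lies 19 mm behind it; y points along the fingers, x is the direction in which the jaws open and shut, and the axes are right-handed (so a half turn about y gives the same grasp; the last joint's range is limited). The gripper opens to 88 mm and grips with 3 to 60 N. Pads are 18 mm wide; open, the fingers measure 123 mm over their backs; the gripper's body (75 mm by 187 mm) begins 45 mm behind the grasp point.
Start: joints at [-1.323, 0.536, -0.004, 1.538, 0.003, 1.067, -0.071], TCP at [0.201, 0.618, 0.239] pointing down, gripper open.
Joint ranges: [-2.7, 2.7], [-0.37, 2.16], [-1.27, 1.26], [0.24, 2.4], [-1.31, 4.45], [0.19, 1.91], [-2.76, 2.76]. Speed limits (rad/s): [2.39, 2.39, 3.14, 3.14, 3.14, 3.14, 3.14].

### API

Orientations are given as a rotation vector (axis times angle).
In Python, from plant import read_state, optics, env gives the robot as it stands.
- The arm moves only by the shell command python3 -m creep 'ROWS' [OPENING] [FORCE]. ROWS is JSON, a list of rows, each an object of numbers: "dx", "dy", "dz": the shift along the world's x, y, z in cm; "wx", "wy", "wz": the turn, a rotation vector about the world's x, y, z in rad. In form: [{"dx": .., "dy": .., "dz": .., "wx": .., "wy": .., "wz": ..}, ...]. A call has 1 to 12 rows; each row is the pose to reach, as a shift and turn from the pose measured when the call began; what a row does not reach only later rows make up. A row lasts 1/8 s, in which the tool goes at most 62.5 mm and 10.7 degrees, less where a joint would pass 70% of its speed; a pose out of reach is approached as far as the arm can. A call with a gripper value outside its range is refused whole. OPENING is the closure, from 0 (fully open) to 1 (shut), set as the call begins (- or left out, the last holds). The fingers move at their own pace and stop on an object; FORCE is the grip in N (left out, the last holds). Time passes only in rows, so rows that repeat a pose let the fingers close. It gives the time, the measured TCP pose, the force and the opening at its end, in the units of the state.
- read_state(): the state, without advancing time (a new reading comes with each control period).
- optics.grab_frame(name): name is "scene" or "top"; returns (picture, depth): 384x512x3 uint8, blue, green, red; 384x512 float32, m along the optical axis (not along the pixel's ray), 0 where there is no reading.
- optics.camera_model(name): a dict with "vertical_fov" (degrees; the focal length in pixels is half the picture's height over the tangent of half this angle, whatever the lens; pixels are square), "cx", "cy" (the principal point, pixels), "R" (3x3) and "t" (3): a world point X has camera coordinates R X + t. Camera axes: x right, y down, z forward; pixel columns grow to the right and rows downward; lengths in m; the calibration is good to about 2 mm. A picture is of the moment at which its call begins. camera_model takes no time and is no camera call.
- env.finish_job(): hands the job in, once; it reports no verdict.
The state is a dict: "time": time; "joint_pos": joint angles; "qd": joint speeds; "joint_torque": joint torques, N m; "tool_pos": TCP position; "eef_rot": TCP orientation; "wrist_force": force on the tool from outside, world axes, zero at the start; "ft_torque": the same for the moment, N m; "grip_width": finger opening in m.
Only numpy, scipy, OpenCV 4.12 (cv2) and the standard library are available. Lean on these libraries where they do the work, as an engineer would, in place of code of your own. Each camera call takes 0.05 s, during which the arm holds its last target. There are 200 camera calls.

## Working session

There is one attempt and no reset: what is moved stays moved. The work goes in short steps, Python scripts to look and compute and a shell command to move; the robot and the scene stay as the last step left them, time stands still between calls to the robot, and variables do not carry over. Pictures are saved under pics/ and viewed, about 12 in all and at most 16, crops included, and the job is handed in when it is done.

```bash
ls; mkdir -p pics; cat > h.py <<'E'
import numpy as np, cv2
from plant import read_state, optics, env
from scipy.spatial.transform import Rotation as Ro
def cam(n):
    p,d=optics.grab_frame(n); m=optics.camera_model(n)
    f=192/np.tan(np.radians(m['vertical_fov'])/2)
    v,u=np.mgrid[0:384,0:512]
    C=np.stack([(u-m['cx'])/f*d,(v-m['cy'])/f*d,d],-1)
    W=(C-np.array(m['t']))@np.array(m['R']); W[d==0]=np.nan
    return p,d,W
def st():
    s=read_state(); print(round(s['time'],2),np.round(s['tool_pos'],4),np.round(Ro.from_rotvec(s['eef_rot']).as_matrix(),3).tolist(),np.round(s['wrist_force'],1),round(s['grip_width'],4)); return s
E
python3 - <<'E'
from h import *
st()
for n in('scene','top'):
    p,d,W=cam(n); np.save(f'/tmp/{n}.npy',W); cv2.imwrite(f'pics/{n}0.png',p); m=optics.camera_model(n); print(n,m)
a=cv2.imread('pics/scene0.png');b=cv2.imread('pics/top0.png')
cv2.imwrite('pics/t0.png',cv2.resize(b,(800,600)));cv2.imwrite('pics/s0.png',cv2.resize(a,(800,600)))
E
```

```text
pics
0.0 [0.2005 0.6177 0.2378] [[0.309, -0.0, -0.951], [0.951, -0.002, 0.309], [-0.002, -1.0, -0.0]] [0.5 0.6 0. ] 0.0879
scene {'vertical_fov': 55.89327414442364, 'cx': 254.33656428409395, 'cy': 193.95990908693466, 'R': array([[-0.64412111,  0.76487075, -0.00898498],
       [ 0.43520565,  0.35678968, -0.82661791],
       [-0.62905011, -0.53635236, -0.56269184]]), 't': array([ 0.4156904 , -0.21269576,  1.39859037])}
top {'vertical_fov': 55.51924281159983, 'cx': 253.62192257476661, 'cy': 192.1492022524073, 'R': array([[-0.1294148 , -0.99157083, -0.00625349],
       [-0.96634306,  0.12753124, -0.22342084],
       [ 0.22233511, -0.02287095, -0.97470202]]), 't': array([0.06895119, 0.61536027, 1.19787223])}
```

View pics/t0.png

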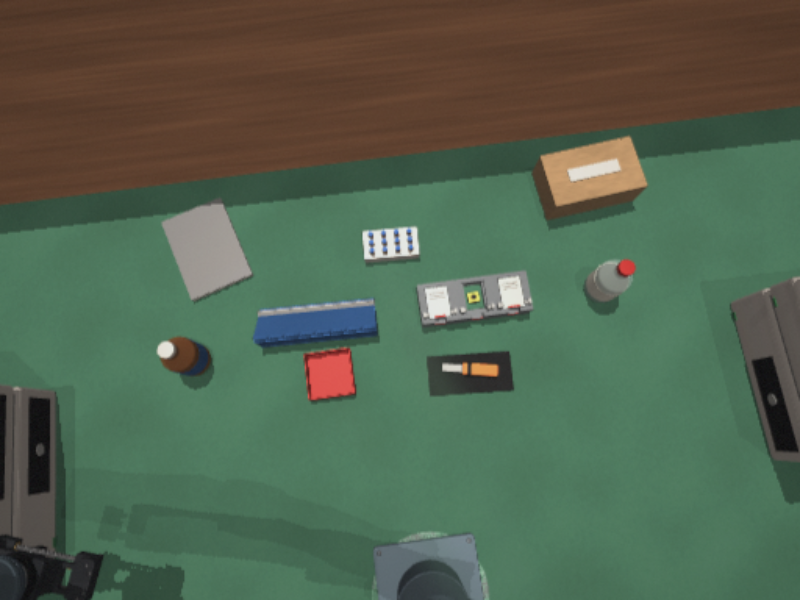

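View pics/s0.png

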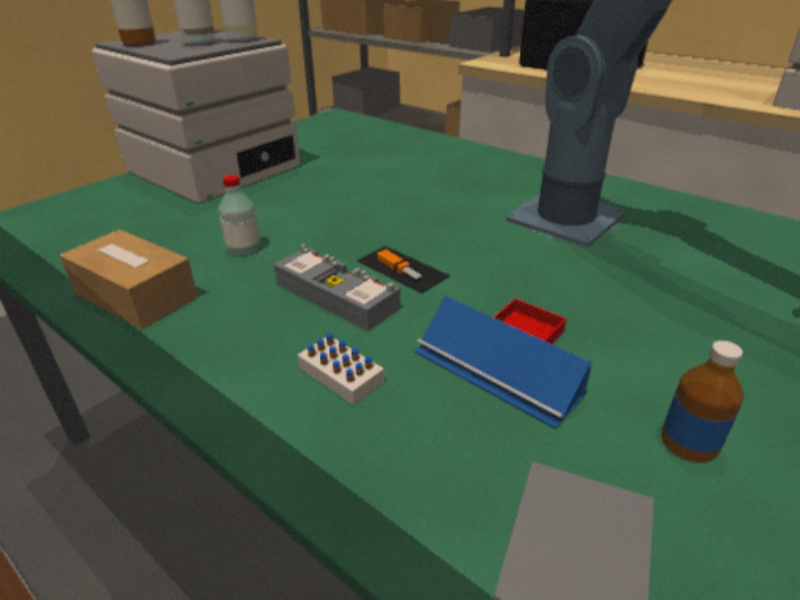

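```bash
cat >> h.py <<'E'
def rect(P):
    (c,s,a)=cv2.minAreaRect((P[:,:2]*1000).astype(np.float32)); return np.round(c,1),np.round(s,1),round(a,1),len(P)
def masks(p,W):
    hsv=cv2.cvtColor(p,cv2.COLOR_BGR2HSV).astype(int);h,s,v=hsv[...,0],hsv[...,1],hsv[...,2]
    return h,s,v
E
python3 - <<'E'
from h import *
p=cv2.imread('pics/top0.png');W=np.load('/tmp/top.npy');h,s,v=masks(p,W);z=W[...,2]
uv=lambda x0,x1,y0,y1:(np.mgrid[0:384,0:512][1]>=x0*.64)&(np.mgrid[0:384,0:512][1]<x1*.64)&(np.mgrid[0:384,0:512][0]>=y0*.64)&(np.mgrid[0:384,0:512][0]<y1*.64)
R={'block':uv(405,545,260,335)&(z>.042)&(z<.053),'blue':uv(245,390,290,360)&(h>100)&(h<130)&(s>100)&(z>.005),'red':uv(295,365,340,410)&((h<8)|(h>172))&(s>120),
'mat':uv(415,525,340,400)&(v<45),'orange':uv(435,520,350,385)&(h>5)&(h<20)&(s>150),'blade':uv(438,464,355,380)&(s<60)&(v>100),
'yellow':uv(460,485,285,305)&(h>20)&(h<35)&(s>120),'rack':uv(355,425,220,270)&(z>.03)&(z<.06),'clear':uv(580,640,255,305)&(z>.02),'amber':uv(150,220,330,380)&(z>.02)}
for k,m in R.items():
    P=W[m]; print(k,rect(P),np.round(np.nanmedian(P,0)*1000,1),np.round(np.nanpercentile(P[:,2],[2,98])*1000,1))
P=W[R['blue']]; P=P[(P[:,2]>.02)]
for k in range(0,1): 
    for zz in (20,30,40,50,60,70,80,88):
        Q=P[abs(P[:,2]*1000-zz)<4]; print(zz,len(Q), np.round(np.nanmedian(Q,0)*1000,1) if len(Q) else '')
E
```

```text
block (array([ 608.6, -187.9]), array([ 93. , 253.4]), 0.2, 1366) [ 611.8 -192.6   49. ] [42.9 52.7]
blue (array([596.4, 175.9]), array([269.9,  70.3]), 88.3, 1484) [586.2 175.8  52.5] [12.5 79.8]
red (array([484.7, 159.2]), array([109.4, 103.8]), 0.9, 911) [484. 161.   5.] [-0.9 33.2]
mat (array([ 443. , -195.6]), array([105.1,  76.9]), 87.0, 83) [ 435.1 -203.3    4.3] [0.7 9.5]
orange (array([ 450. , -178.9]), array([77.6, 29.8]), 79.5, 151) [ 447.6 -184.1   21.8] [ 4.3 28.1]
blade (array([ 462.5, -117.6]), array([43.1, 20.3]), 78.8, 71) [ 461.7 -116.6   14.1] [ 2.2 18.7]
yellow (array([ 609.8, -186.3]), array([20.5, 24.4]), 10.3, 34) [ 609.  -184.5   41.7] [36.7 47.2]
rack (array([766.2, -15.5]), array([128.9,  69. ]), 87.1, 490) [764.5 -16.   33.4] [30.1 52.6]
clear (array([ 600. , -483.2]), array([76.2, 66.2]), 25.2, 617) [ 593.5 -472.8  115. ] [ 26.5 173.3]
amber (array([554.1, 460.9]), array([70.1, 76.2]), 64.4, 620) [547.2 448.8 116.9] [ 29.1 173.3]
20 75 [625.6 185.8  21.5]
30 158 [618.1 174.5  29.7]
40 166 [608.3 174.2  39.4]
50 164 [597.8 168.3  50. ]
60 196 [587.2 184.3  60.7]
70 227 [575.2 179.6  69.1]
80 113 [569.9 182.3  78.3]
88 1 [564.9  79.6  85.1]
```

```bash
python3 -m creep '[{"dx":24,"dy":-32,"wz":-0.6},{"dx":24,"dy":-32,"wz":-0.7},{"dx":24,"dy":-32,"wz":-0.9},{"dx":24,"dy":-32,"wz":-1.1},{"dx":24,"dy":-32,"wz":-1.3},{"dx":24,"dy":-32,"wz":-1.457},{"dx":24,"dy":-32,"wz":-1.457},{"dx":25.5,"dy":-77.2,"wz":-1.457},{"dx":25.5,"dy":-77.2,"wz":-1.457},{"dx":25.5,"dy":-77.2,"wz":-1.457},{"dx":25.5,"dy":-77.2,"wz":-1.457},{"dx":25.5,"dy":-77.2,"wz":-1.457}]' 0
python3 -m creep '[{"dx":1.5,"dy":-25}]' ; python3 -c "
from h import *; st()"
```

```text
0.1 [0.2005 0.6177 0.2379] [[0.309, -0.0, -0.951], [0.951, -0.002, 0.309], [-0.002, -1.0, -0.0]] [-0.4  0.3  0.6] 0.0879$[0]: bad value
$[0]: bad value
```

```bash
python3 -m creep '[{"dx":24,"dy":-32,"dz":0,"wx":0,"wy":0,"wz":-0.7},{"dx":24,"dy":-32,"dz":0,"wx":0,"wy":0,"wz":-0.7}]' 0
```

```text
time: 0.35
tool_pos: [0.276, 0.5169, 0.2379]
eef_rot: [-1.461, -0.684, 0.686]
wrist_force: [1.4, -0.6, 0.3]
grip_width: 0.0879
```

```bash
python3 -c "
from h import *; st()"
```

```text
0.35 [0.276  0.5169 0.2379] [[0.639, -0.001, -0.769], [0.769, -0.001, 0.639], [-0.001, -1.0, -0.0]] [ 1.4 -0.6  0.3] 0.0879
```

```bash
python3 -m creep '[{"dx":16,"dy":-22,"dz":0,"wx":0,"wy":0,"wz":-1.08},{"dx":16,"dy":-22,"dz":0,"wx":0,"wy":0,"wz":-1.08},{"dx":16,"dy":-22,"dz":0,"wx":0,"wy":0,"wz":-1.08},{"dx":16,"dy":-22,"dz":0,"wx":0,"wy":0,"wz":-1.08},{"dx":18,"dy":-67.1,"dz":-12,"wx":0,"wy":0,"wz":-1.08},{"dx":18,"dy":-67.1,"dz":-12,"wx":0,"wy":0,"wz":-1.08},{"dx":18,"dy":-67.1,"dz":-12,"wx":0,"wy":0,"wz":-1.08},{"dx":18,"dy":-67.1,"dz":-12,"wx":0,"wy":0,"wz":-1.08},{"dx":18,"dy":-67.1,"dz":-12,"wx":0,"wy":0,"wz":-1.08},{"dx":18,"dy":-67.1,"dz":-12,"wx":0,"wy":0,"wz":-1.08},{"dx":18,"dy":-67.1,"dz":-12,"wx":0,"wy":0,"wz":-1.08},{"dx":18,"dy":-67.1,"dz":-12,"wx":0,"wy":0,"wz":-1.08}]' 0
python3 - <<'E'
from h import *
st()
p,d,W=cam('scene');cv2.imwrite('pics/s1.png',p)
def c(n,p): cv2.imwrite(n,cv2.resize(p,None,fx=4,fy=4,interpolation=cv2.INTER_CUBIC))
c('pics/s1c.png',p[130:260,150:350])
W=np.load('/tmp/scene.npy');p=cv2.imread('pics/scene0.png');h,s,v=masks(p,W);z=W[...,2]
w=lambda a,b,c,d:(W[...,0]>a)&(W[...,0]<b)&(W[...,1]>c)&(W[...,1]<d)
m=w(.38,.52,-.3,-.05)&(h>5)&(h<20)&(s>150); print('orange',rect(W[m]))
m=w(.38,.52,-.14,-.05)&(s<70)&(v>100)&(z>.004); print('blade',rect(W[m]))
m=w(.55,.68,-.34,-.04)&(z>.044)&(z<.052); print('block',rect(W[m]))
m=w(.38,.52,-.32,-.05)&(v<50); print('mat',rect(W[m]))
for n in('scene','top'):
  W=np.load(f'/tmp/{n}.npy');m=w(.55,.63,.06,.29)&(W[...,2]>.025)&(W[...,2]<.07);P=W[m]
  a=np.c_[P[:,:2],np.ones(len(P))];co=np.linalg.lstsq(a,P[:,2],rcond=None)[0]
  r=abs(a@co-P[:,2])<.004;co=np.linalg.lstsq(a[r],P[r,2],rcond=None)[0];print('plane',co,r.sum(),len(P),'ledge x at y=.176',(.016-co[2]-co[1]*.176)/co[0])
E
```

```text
time: 1.85
tool_pos: [0.4555, -0.1566, 0.1172]
eef_rot: [-1.565, 0.162, -0.159]
wrist_force: [1.0, 0.7, -0.1]
grip_width: 0.0881
1.85 [ 0.4555 -0.1566  0.1172] [[0.979, -0.002, 0.203], [-0.203, -0.0, 0.979], [-0.002, -1.0, -0.001]] [ 1.   0.7 -0.1] 0.0881
orange (array([ 443.1, -190.1]), array([110.9,  45.7]), 60.2, 168)
blade (array([ 461.7, -116.7]), array([46.7, 17.1]), 78.9, 44)
block (array([ 611.1, -187.5]), array([253.7,  94.5]), 89.9, 1145)
mat (array([ 448.9, -153.6]), array([185.7,  87.5]), 86.8, 496)
plane [-0.97641023  0.02921849  0.63048465] 2125 2236 ledge x at y=.176 0.6345971075536145
plane [-0.46838032  0.01134984  0.32500926] 255 893 ledge x at y=.176 0.6640049110444122
```

View pics/s1c.png

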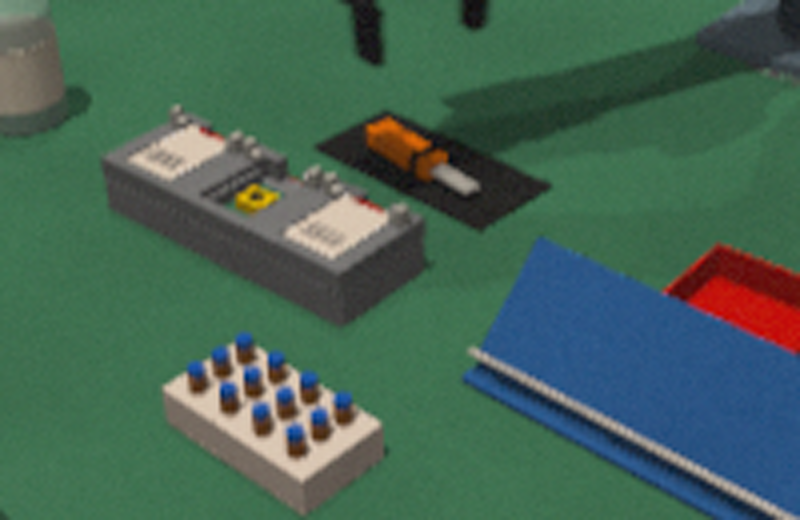

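```bash
python3 -m creep '[{"dx":-0.1,"dy":0.3,"dz":-6,"wx":0,"wy":0,"wz":0},{"dx":-0.1,"dy":0.3,"dz":-11,"wx":0,"wy":0,"wz":0},{"dx":-0.1,"dy":0.3,"dz":-11.1,"wx":0,"wy":0,"wz":0},{"dx":-0.1,"dy":0.3,"dz":-11.1,"wx":0,"wy":0,"wz":0}]' 0
python3 -m creep '[{"dx":0,"dy":0,"dz":0,"wx":0,"wy":0,"wz":0},{"dx":0,"dy":0,"dz":0,"wx":0,"wy":0,"wz":0},{"dx":0,"dy":0,"dz":0,"wx":0,"wy":0,"wz":0},{"dx":0,"dy":0,"dz":0,"wx":0,"wy":0,"wz":0},{"dx":0,"dy":0,"dz":0,"wx":0,"wy":0,"wz":0}]' 1 50
```

```text
time: 2.4
tool_pos: [0.4535, -0.1601, 0.0054]
eef_rot: [-1.569, 0.167, -0.164]
wrist_force: [0.1, 0.4, 0.7]
grip_width: 0.0879
time: 3.02
tool_pos: [0.4535, -0.1601, 0.0055]
eef_rot: [-1.569, 0.167, -0.164]
wrist_force: [0.1, -0.1, -0.3]
grip_width: 0.0403
```

```bash
python3 -m creep '[{"dx":0,"dy":0,"dz":0,"wx":0,"wy":0,"wz":0},{"dx":0,"dy":0,"dz":0,"wx":0,"wy":0,"wz":0},{"dx":0,"dy":0,"dz":0,"wx":0,"wy":0,"wz":0},{"dx":0,"dy":0,"dz":0,"wx":0,"wy":0,"wz":0},{"dx":0,"dy":0,"dz":0,"wx":0,"wy":0,"wz":0}]' 1 50; python3 -c "
from h import *; st()"
```

```text
time: 3.65
tool_pos: [0.4535, -0.1601, 0.0055]
eef_rot: [-1.569, 0.167, -0.164]
wrist_force: [-0.7, -0.8, 0.4]
grip_width: 0.0258
3.65 [ 0.4535 -0.1601  0.0055] [[0.978, -0.002, 0.209], [-0.209, -0.004, 0.978], [-0.001, -1.0, -0.005]] [-0.7 -0.8  0.4] 0.0258
```

```bash
python3 -m creep '[{"dx":0,"dy":0,"dz":6,"wx":0,"wy":0,"wz":0},{"dx":0,"dy":0,"dz":9,"wx":0,"wy":0,"wz":0},{"dx":2.4,"dy":5.6,"dz":9,"wx":0,"wy":0,"wz":-1.36},{"dx":2.4,"dy":5.6,"dz":9,"wx":0,"wy":0,"wz":-1.36},{"dx":2.4,"dy":5.6,"dz":9,"wx":0,"wy":0,"wz":-1.36},{"dx":2.4,"dy":5.6,"dz":9,"wx":0,"wy":0,"wz":-1.36},{"dx":2.4,"dy":5.6,"dz":9,"wx":0,"wy":0,"wz":-1.36},{"dx":2.4,"dy":5.6,"dz":9,"wx":0,"wy":0,"wz":-1.36},{"dx":2.4,"dy":5.6,"dz":9,"wx":0,"wy":0,"wz":-1.36},{"dx":2.4,"dy":5.6,"dz":9,"wx":0,"wy":0,"wz":-1.36},{"dx":2.4,"dy":5.6,"dz":9,"wx":0,"wy":0,"wz":-1.36},{"dx":2.4,"dy":5.6,"dz":9,"wx":0,"wy":0,"wz":-1.36}]'
python3 - <<'E'
from h import *
st()
p,d,W=cam('scene');pt,dt,Wt=cam('top');
def c(p): return cv2.resize(p,None,fx=4,fy=4,interpolation=cv2.INTER_CUBIC)
a=c(p[140:215,165:265]);b=c(pt[150:255,255:350]);cv2.imwrite('pics/s2.png',a);cv2.imwrite('pics/t2.png',b)
q=np.zeros((420,790,3),np.uint8);q[:a.shape[0],:400]=a;q[:420,405:785]=b;cv2.imwrite('pics/c2.png',q)
for n,p,W in(('s',p,W),('t',pt,Wt)):
  h,s,v=masks(p,W);w=lambda a,b,c,d:(W[...,0]>a)&(W[...,0]<b)&(W[...,1]>c)&(W[...,1]<d)
  for y0 in(-.272,-.104):
    m=w(.55,.61,y0-.04,y0+.04)&((h<10)|(h>170))&(s>110); print(n,'red',rect(W[m]),np.round(np.median(W[m],0)*1000,1))
    m=w(.565,.66,y0-.04,y0+.04)&(s<40)&(v>140)&(W[...,2]<.052)&(W[...,2]>.044); print(n,'cover',rect(W[m]),np.round(np.median(W[m],0)*1000,1))
  m=w(.49,.57,-.14,-.07)&(W[...,2]>.07)&(W[...,2]<.13)&(s<70)&(v>90); print('blade',rect(W[m]),np.round(np.median(W[m],0)*1000,1))
E
```

```text
time: 5.15
tool_pos: [0.4775, -0.1041, 0.0955]
eef_rot: [-1.212, 1.212, -1.204]
wrist_force: [-0.1, 0.1, -1.4]
grip_width: 0.0259
5.15 [ 0.4775 -0.1041  0.0955] [[0.002, -0.005, 1.0], [-1.0, 0.002, 0.002], [-0.002, -1.0, -0.005]] [-0.1  0.1 -1.4] 0.0259
s red (array([ 578.8, -271. ]), array([28.3,  1.3]), 83.6, 6) [ 578.8 -271.2   49.9]
s cover (array([ 613.1, -271.3]), array([73.2, 57.3]), 1.3, 41) [ 623.5 -275.1   48.6]
s red (array([ 578.3, -103.4]), array([15.1,  3.6]), 77.5, 6) [ 578.2 -103.7   48.8]
s cover (array([ 612.3, -103. ]), array([55.2, 73.3]), 88.2, 50) [ 630.1 -100.3   48.7]
blade (array([ 525.8, -104.1]), array([43.2, 15.8]), 4.8, 46) [ 525.5 -102.4  104.4]
t red (array([ 575.5, -271.7]), array([ 2.9, 17.8]), 3.3, 6) [ 575.9 -271.2   50.5]
t cover (array([ 611.3, -272.1]), array([86.9, 79.6]), 0.6, 365) [ 615.  -271.6   49. ]
t red (array([0., 0.]), array([0., 0.]), 0.0, 0) [nan nan nan]
t cover (array([ 611. , -103.8]), array([86.3, 79.6]), 0.4, 316) [622.4 -96.6  49.1]
blade (array([0., 0.]), array([0., 0.]), 0.0, 0) [nan nan nan]
  return _methods._mean(a, axis=axis, dtype=dtype,
  ret = um.true_divide(
```

View pics/c2.png

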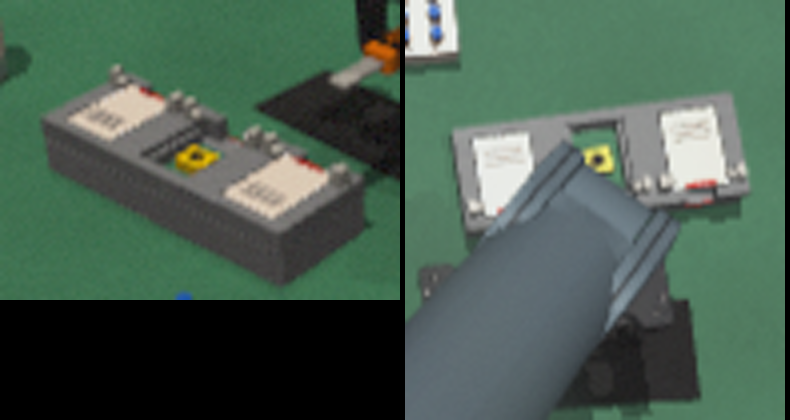

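```bash
python3 -m creep '[{"dx":0,"dy":0.05,"dz":-5,"wx":0,"wy":0,"wz":0},{"dx":0,"dy":0.05,"dz":-6.65,"wx":0,"wy":0,"wz":0},{"dx":0,"dy":0.05,"dz":-6.65,"wx":0,"wy":0,"wz":0},{"dx":1,"dy":0.05,"dz":-6.65,"wx":0,"wy":0,"wz":0},{"dx":2,"dy":0.05,"dz":-6.65,"wx":0,"wy":0,"wz":0},{"dx":2.7,"dy":0.05,"dz":-6.65,"wx":0,"wy":0,"wz":0},{"dx":3.4,"dy":0.05,"dz":-6.65,"wx":0,"wy":0,"wz":0},{"dx":4,"dy":0.05,"dz":-6.65,"wx":0,"wy":0,"wz":0},{"dx":4.5,"dy":0.05,"dz":-6.65,"wx":0,"wy":0,"wz":0},{"dx":4.5,"dy":0.05,"dz":-6.65,"wx":0,"wy":0,"wz":0}]'
```

```text
time: 6.5
tool_pos: [0.5228, -0.1037, 0.029]
eef_rot: [-1.212, 1.212, -1.205]
wrist_force: [-0.4, -0.1, -0.5]
grip_width: 0.0257
```

```bash
python3 -m creep '[{"dx":0,"dy":0,"dz":0.4,"wx":0,"wy":0,"wz":0},{"dx":0,"dy":0,"dz":0.8,"wx":0,"wy":0,"wz":0},{"dx":0,"dy":0,"dz":1.1,"wx":0,"wy":0,"wz":0},{"dx":0,"dy":0,"dz":1.4,"wx":0,"wy":0,"wz":0},{"dx":0,"dy":0,"dz":1.7,"wx":0,"wy":0,"wz":0},{"dx":0,"dy":0,"dz":2.0,"wx":0,"wy":0,"wz":0},{"dx":0,"dy":0,"dz":2.2,"wx":0,"wy":0,"wz":0},{"dx":0,"dy":0,"dz":2.2,"wx":0,"wy":0,"wz":0}]' 1 60
python3 - <<'E'
from h import *
st()
p,d,W=cam('scene')
cv2.imwrite('pics/c3.png',cv2.resize(p[140:215,165:265],None,fx=5,fy=5,interpolation=cv2.INTER_CUBIC))
w=lambda a,b,c,d:(W[...,0]>a)&(W[...,0]<b)&(W[...,1]>c)&(W[...,1]<d)
for y0 in(-.272,-.104):
  for x in range(570,650,10):
    P=W[w(x/1000,x/1000+.01,y0-.018,y0+.018)]; print(y0,x,len(P),np.round(np.median(P[:,2])*1000,1) if len(P) else '')
E
```

```text
time: 7.5
tool_pos: [0.5232, -0.1037, 0.0513]
eef_rot: [-1.211, 1.212, -1.205]
wrist_force: [0.2, -0.3, -1.3]
grip_width: 0.0253
7.5 [ 0.5232 -0.1037  0.0513] [[0.001, -0.004, 1.0], [-1.0, 0.002, 0.001], [-0.002, -1.0, -0.004]] [ 0.2 -0.3 -1.3] 0.0253
-0.272 570 10 49.9
-0.272 580 19 49.2
-0.272 590 16 49.1
-0.272 600 17 49.1
-0.272 610 19 48.9
-0.272 620 21 49.5
-0.272 630 21 48.8
-0.272 640 20 48.6
-0.104 570 208 381.4
-0.104 580 146 376.2
-0.104 590 34 64.1
-0.104 600 30 61.6
-0.104 610 34 58.4
-0.104 620 28 55.6
-0.104 630 35 51.6
-0.104 640 27 49.1
```

View pics/c3.png

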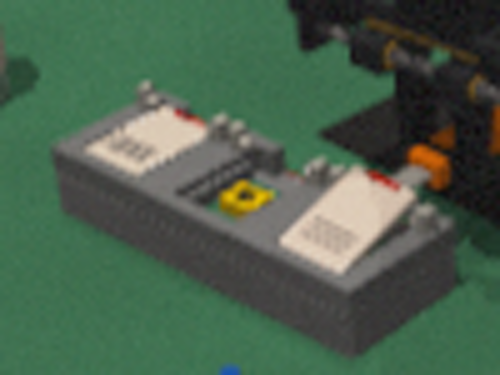

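```bash
python3 -m creep '[{"dx":0,"dy":0,"dz":-0.5,"wx":0,"wy":0,"wz":0},{"dx":-0.5,"dy":0,"dz":-0.6,"wx":0,"wy":0,"wz":0},{"dx":-2,"dy":0,"dz":-0.6,"wx":0,"wy":0,"wz":0},{"dx":-5,"dy":0,"dz":-0.6,"wx":0,"wy":0,"wz":0},{"dx":-5,"dy":-6,"dz":-0.6,"wx":0,"wy":0,"wz":0},{"dx":-5,"dy":-12,"dz":-2.2,"wx":0,"wy":0,"wz":0},{"dx":-5,"dy":-16.8,"dz":-2.2,"wx":0,"wy":0,"wz":0},{"dx":-5,"dy":-16.8,"dz":-2.2,"wx":0,"wy":0,"wz":0},{"dx":-5,"dy":-16.8,"dz":-2.2,"wx":0,"wy":0,"wz":0}]'
python3 - <<'E'
from h import *
st()
p,d,W=cam('scene')
cv2.imwrite('pics/c4.png',cv2.resize(p[130:225,165:275],None,fx=5,fy=5,interpolation=cv2.INTER_CUBIC))
w=lambda a,b,c,d:(W[...,0]>a)&(W[...,0]<b)&(W[...,1]>c)&(W[...,1]<d)
for x in range(570,650,10):
    P=W[w(x/1000,x/1000+.01,-.122,-.086)&(W[...,2]<.09)]; print(x,len(P),np.round(np.median(P[:,2])*1000,1) if len(P) else '')
h,s,v=masks(p,W)
m=w(.49,.56,-.29,-.25)&(W[...,2]>.0)&(W[...,2]<.06)&(s<70)&(v>90); print('blade',rect(W[m]),np.round(np.median(W[m],0)*1000,1))
E
```

```text
time: 8.68
tool_pos: [0.4722, -0.2708, 0.029]
eef_rot: [-1.211, 1.214, -1.204]
wrist_force: [-0.2, 0.0, -0.7]
grip_width: 0.0255
8.68 [ 0.4722 -0.2708  0.029 ] [[0.001, -0.005, 1.0], [-1.0, 0.003, 0.001], [-0.003, -1.0, -0.005]] [-0.2  0.  -0.7] 0.0255
570 9 62.5
580 30 61.3
590 26 59.8
600 29 57.8
610 29 55.5
620 30 53.3
630 30 51.7
640 27 49.6
blade (array([ 518.9, -269.7]), array([42.1, 17.2]), 6.3, 34) [ 521.5 -268.4   38. ]
```

View pics/c4.png

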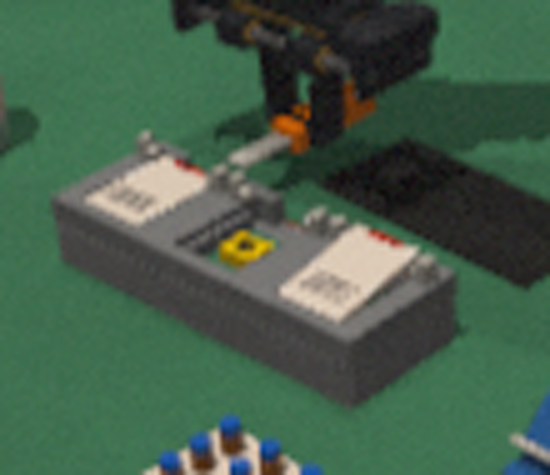

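```bash
python3 -m creep '[{"dx":1.2,"dy":-0.1,"dz":0,"wx":0,"wy":0,"wz":0},{"dx":2.2,"dy":-0.1,"dz":0,"wx":0,"wy":0,"wz":0},{"dx":3,"dy":-0.1,"dz":0,"wx":0,"wy":0,"wz":0},{"dx":3.8,"dy":-0.1,"dz":0,"wx":0,"wy":0,"wz":0},{"dx":4.5,"dy":-0.1,"dz":0,"wx":0,"wy":0,"wz":0},{"dx":5,"dy":-0.1,"dz":0,"wx":0,"wy":0,"wz":0},{"dx":5,"dy":-0.1,"dz":0,"wx":0,"wy":0,"wz":0}]'
python3 -m creep '[{"dx":0,"dy":0,"dz":0.4,"wx":0,"wy":0,"wz":0},{"dx":0,"dy":0,"dz":0.8,"wx":0,"wy":0,"wz":0},{"dx":0,"dy":0,"dz":1.1,"wx":0,"wy":0,"wz":0},{"dx":0,"dy":0,"dz":1.4,"wx":0,"wy":0,"wz":0},{"dx":0,"dy":0,"dz":1.7,"wx":0,"wy":0,"wz":0},{"dx":0,"dy":0,"dz":2.0,"wx":0,"wy":0,"wz":0},{"dx":0,"dy":0,"dz":2.2,"wx":0,"wy":0,"wz":0},{"dx":0,"dy":0,"dz":2.2,"wx":0,"wy":0,"wz":0},{"dx":0,"dy":0,"dz":1.7,"wx":0,"wy":0,"wz":0},{"dx":-0.5,"dy":0,"dz":1.6,"wx":0,"wy":0,"wz":0},{"dx":-2.5,"dy":0,"dz":1.6,"wx":0,"wy":0,"wz":0},{"dx":-6,"dy":0,"dz":1.6,"wx":0,"wy":0,"wz":0}]'
python3 - <<'E'
from h import *
st()
p,d,W=cam('scene')
w=lambda a,b,c,d:(W[...,0]>a)&(W[...,0]<b)&(W[...,1]>c)&(W[...,1]<d)
for y0 in(-.272,-.104):
  for x in range(570,650,10):
    P=W[w(x/1000,x/1000+.01,y0-.018,y0+.018)&(W[...,2]<.09)]; print(y0,x,len(P),np.round(np.median(P[:,2])*1000,1) if len(P) else '')
h,s,v=masks(p,W)
m=w(.38,.56,-.35,0)&(v<45)&(W[...,2]<.012); print('mat',rect(W[m]))
m=w(.4,.55,-.29,-.25)&(W[...,2]>.0)&(W[...,2]<.07)&(s<70)&(v>90); print('blade',rect(W[m]),np.round(np.median(W[m],0)*1000,1))
E
```

```text
time: 9.6
tool_pos: [0.5229, -0.271, 0.0289]
eef_rot: [-1.212, 1.212, -1.203]
wrist_force: [-0.6, 0.1, -1.2]
grip_width: 0.0255
time: 11.1
tool_pos: [0.4628, -0.271, 0.0447]
eef_rot: [-1.212, 1.21, -1.202]
wrist_force: [1.0, -0.1, -0.2]
grip_width: 0.0254
11.1 [ 0.4628 -0.271   0.0447] [[0.004, -0.004, 1.0], [-1.0, 0.002, 0.004], [-0.002, -1.0, -0.004]] [ 1.  -0.1 -0.2] 0.0254
-0.272 570 15 56.0
-0.272 580 15 59.3
-0.272 590 14 57.2
-0.272 600 19 55.7
-0.272 610 18 55.4
-0.272 620 24 52.5
-0.272 630 15 54.4
-0.272 640 24 49.7
-0.104 570 11 62.7
-0.104 580 30 62.1
-0.104 590 27 59.7
-0.104 600 29 57.6
-0.104 610 29 56.1
-0.104 620 28 53.7
-0.104 630 30 51.4
-0.104 640 28 49.4
mat (array([ 449.5, -184.5]), array([101. , 250.6]), 1.7, 749)
blade (array([ 509.2, -269.8]), array([17.9, 40.1]), 89.5, 35) [ 513.2 -269.6   53.3]
```

```bash
python3 -m creep '[{"dx":0,"dy":0,"dz":5,"wx":0,"wy":0,"wz":0},{"dx":-0.9,"dy":11.1,"dz":5,"wx":0,"wy":0,"wz":1.36},{"dx":-0.9,"dy":11.1,"dz":5,"wx":0,"wy":0,"wz":1.36},{"dx":-0.9,"dy":11.1,"dz":5,"wx":0,"wy":0,"wz":1.36},{"dx":-0.9,"dy":11.1,"dz":5,"wx":0,"wy":0,"wz":1.36},{"dx":-0.9,"dy":11.1,"dz":5,"wx":0,"wy":0,"wz":1.36},{"dx":-0.9,"dy":11.1,"dz":5,"wx":0,"wy":0,"wz":1.36},{"dx":-0.9,"dy":11.1,"dz":5,"wx":0,"wy":0,"wz":1.36},{"dx":-0.9,"dy":11.1,"dz":5,"wx":0,"wy":0,"wz":1.36},{"dx":-0.9,"dy":11.1,"dz":5,"wx":0,"wy":0,"wz":1.36},{"dx":-0.9,"dy":11.1,"dz":5,"wx":0,"wy":0,"wz":1.36},{"dx":-0.9,"dy":11.1,"dz":0,"wx":0,"wy":0,"wz":1.36}]'
python3 - <<'E'
from h import *
st()
p,d,W=cam('scene')
h,s,v=masks(p,W)
w=lambda a,b,c,d:(W[...,0]>a)&(W[...,0]<b)&(W[...,1]>c)&(W[...,1]<d)
m=w(.38,.53,-.2,-.03)&(W[...,2]>.02)&(W[...,2]<.09)&(s<70)&(v>90); print('blade',rect(W[m]),np.round(np.median(W[m],0)*1000,1))
p=cv2.imread('pics/top0.png');W=np.load('/tmp/top.npy');h,s,v=masks(p,W)
m=w(.36,.54,-.32,0)&(s<110)&(v<70)&(W[...,2]<.012);m=cv2.morphologyEx(m.astype(np.uint8),cv2.MORPH_OPEN,np.ones((3,3)))>0; print('mat',rect(W[m]))
E
```

```text
time: 12.65
tool_pos: [0.4506, -0.1611, 0.0461]
eef_rot: [-1.575, 0.165, -0.169]
wrist_force: [1.3, 0.7, -0.7]
grip_width: 0.0253
12.65 [ 0.4506 -0.1611  0.0461] [[0.977, 0.001, 0.211], [-0.211, -0.01, 0.977], [0.004, -1.0, -0.01]] [ 1.3  0.7 -0.7] 0.0253
blade (array([ 459.1, -118.9]), array([45.3, 17.6]), 74.3, 39) [ 458.7 -117.6   54.8]
mat (array([ 444.6, -157.2]), array([186.6,  87.3]), 86.2, 941)
```

```bash
python3 -m creep '[{"dx":0.2,"dy":0.3,"dz":-2,"wx":0,"wy":0,"wz":0},{"dx":0.2,"dy":0.3,"dz":-3.4,"wx":0,"wy":0,"wz":0},{"dx":0.2,"dy":0.3,"dz":-3.95,"wx":0,"wy":0,"wz":0},{"dx":0.2,"dy":0.3,"dz":-3.95,"wx":0,"wy":0,"wz":0},{"dx":0.2,"dy":0.3,"dz":-3.95,"wx":0,"wy":0,"wz":0}]'
python3 -m creep '[{"dx":0,"dy":0,"dz":0,"wx":0,"wy":0,"wz":0},{"dx":0,"dy":0,"dz":0,"wx":0,"wy":0,"wz":0},{"dx":0,"dy":0,"dz":0,"wx":0,"wy":0,"wz":0},{"dx":0,"dy":0,"dz":0,"wx":0,"wy":0,"wz":0},{"dx":0,"dy":0,"dz":6,"wx":0,"wy":0,"wz":0},{"dx":0,"dy":0,"dz":12,"wx":0,"wy":0,"wz":0},{"dx":0,"dy":0,"dz":12,"wx":0,"wy":0,"wz":0}]' 0 20; python3 -c "
from h import *; print(Ro.from_matrix(np.array(0) if 0 else Ro.from_rotvec(st()['eef_rot']).as_matrix()).as_rotvec()); print(read_state()['joint_pos'])"
```

```text
time: 13.32
tool_pos: [0.4467, -0.1562, 0.0035]
eef_rot: [-1.571, 0.175, -0.16]
wrist_force: [-13.0, 5.1, 52.8]
grip_width: 0.0258
time: 14.2
tool_pos: [0.4494, -0.157, 0.1268]
eef_rot: [-1.571, 0.17, -0.166]
wrist_force: [0.6, -0.2, -0.3]
grip_width: 0.0885
14.2 [ 0.4494 -0.157   0.1268] [[0.977, -0.003, 0.212], [-0.212, -0.007, 0.977], [-0.002, -1.0, -0.007]] [ 0.6 -0.2 -0.3] 0.0885
[-1.57116867  0.16952391 -0.16553669]
[-0.17525246  0.45954164  0.51143344  2.09733766 -0.34613662  0.66760438
  0.35389281]
```

```bash
python3 -m creep '[{"dx":15.1,"dy":5.3,"dz":-2,"wx":0,"wy":0,"wz":-1.358},{"dx":15.1,"dy":5.3,"dz":-2,"wx":0,"wy":0,"wz":-1.358},{"dx":15.1,"dy":5.3,"dz":-2,"wx":0,"wy":0,"wz":-1.358},{"dx":15.1,"dy":5.3,"dz":-2,"wx":0,"wy":0,"wz":-1.358},{"dx":15.1,"dy":5.3,"dz":-2,"wx":0,"wy":0,"wz":-1.358},{"dx":15.1,"dy":5.3,"dz":-2,"wx":0,"wy":0,"wz":-1.358},{"dx":15.1,"dy":5.3,"dz":-2,"wx":0,"wy":0,"wz":-1.358},{"dx":15.1,"dy":5.3,"dz":-2,"wx":0,"wy":0,"wz":-1.358},{"dx":15.1,"dy":5.3,"dz":-2,"wx":0,"wy":0,"wz":-1.358},{"dx":15.1,"dy":5.3,"dz":-2,"wx":0,"wy":0,"wz":-1.358},{"dx":15.1,"dy":5.3,"dz":-2,"wx":0,"wy":0,"wz":-1.358}]' 0.3
python3 - <<'E'
from h import *
st()
p,d,W=cam('scene');cv2.imwrite('pics/s5.png',p)
h,s,v=masks(p,W)
w=lambda a,b,c,d:(W[...,0]>a)&(W[...,0]<b)&(W[...,1]>c)&(W[...,1]<d)
for n,y0 in ((0,-.272),(2,-.104)):
  m=w(.56,.66,y0-.04,y0+.04)&(s<45)&(v>150)&(W[...,2]>.045)&(W[...,2]<.07);m=cv2.morphologyEx(m.astype(np.uint8),cv2.MORPH_OPEN,np.ones((3,3)))>0;print(n,rect(W[m]),np.round(W[m].mean(0)*1000,1))
m=w(.38,.53,-.2,-.03)&(W[...,2]>.004)&(W[...,2]<.03)&(s<70)&(v>90); print('blade',rect(W[m]),np.round(np.median(W[m],0)*1000,1))
E
```

```text
time: 15.58
tool_pos: [0.6003, -0.104, 0.1065]
eef_rot: [-1.213, 1.216, -1.204]
wrist_force: [-0.0, 0.3, -0.4]
grip_width: 0.0618
15.57 [ 0.6003 -0.104   0.1065] [[-0.0, -0.007, 1.0], [-1.0, 0.002, -0.0], [-0.002, -1.0, -0.007]] [-0.   0.3 -0.4] 0.0618
0 (array([0., 0.]), array([0., 0.]), 0.0, 0) [nan nan nan]
2 (array([0., 0.]), array([0., 0.]), 0.0, 0) [nan nan nan]
blade (array([ 458.2, -112. ]), array([43. , 11.9]), 78.0, 31) [ 459.4 -110.7   14.7]<stdin>:7: RuntimeWarning: Mean of empty slice.
  ret = um.true_divide(
```

```bash
python3 -m creep '[{"dx":0,"dy":0,"dz":-3.5,"wx":0,"wy":0,"wz":0},{"dx":0,"dy":0,"dz":-5.2,"wx":0,"wy":0,"wz":0},{"dx":0,"dy":0,"dz":-5.6,"wx":0,"wy":0,"wz":0},{"dx":0,"dy":0,"dz":-5.6,"wx":0,"wy":0,"wz":0},{"dx":0,"dy":0,"dz":-5.6,"wx":0,"wy":0,"wz":0}]'
python3 -m creep '[{"dx":0,"dy":0,"dz":0,"wx":0,"wy":0,"wz":0},{"dx":0,"dy":0,"dz":0,"wx":0,"wy":0,"wz":0},{"dx":0,"dy":0,"dz":0,"wx":0,"wy":0,"wz":0},{"dx":0,"dy":0,"dz":0,"wx":0,"wy":0,"wz":0},{"dx":0,"dy":0,"dz":0,"wx":0,"wy":0,"wz":0}]' 1 30
python3 - <<'E'
from h import *
p,d,W=cam('scene')
cv2.imwrite('pics/c6.png',cv2.resize(p[130:225,165:275],None,fx=5,fy=5,interpolation=cv2.INTER_CUBIC))
E
```

```text
time: 16.25
tool_pos: [0.601, -0.1043, 0.0516]
eef_rot: [-1.212, 1.214, -1.205]
wrist_force: [1.1, 0.5, 0.9]
grip_width: 0.0615
time: 16.88
tool_pos: [0.6014, -0.1043, 0.0518]
eef_rot: [-1.212, 1.214, -1.206]
wrist_force: [-0.3, 1.1, 2.8]
grip_width: 0.0493
```

View pics/c6.png

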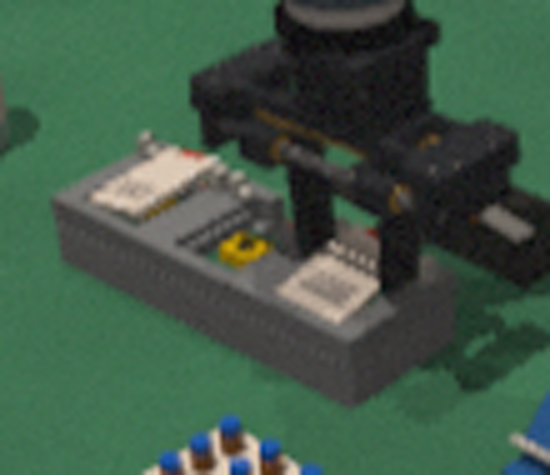

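```bash
python3 -m creep '[{"dx":0,"dy":0,"dz":2,"wx":0,"wy":0,"wz":0},{"dx":0,"dy":0,"dz":5,"wx":0,"wy":0,"wz":0},{"dx":0,"dy":0,"dz":10,"wx":0,"wy":0,"wz":0},{"dx":0,"dy":0,"dz":15,"wx":0,"wy":0,"wz":0},{"dx":2,"dy":6,"dz":15,"wx":0,"wy":0,"wz":0},{"dx":4.9,"dy":12,"dz":15,"wx":0,"wy":0.1,"wz":0},{"dx":4.9,"dy":18,"dz":15,"wx":0,"wy":0.2,"wz":0},{"dx":4.9,"dy":24,"dz":15,"wx":0,"wy":0.3,"wz":0},{"dx":4.9,"dy":30,"dz":15,"wx":0,"wy":0.4,"wz":0},{"dx":4.9,"dy":32.2,"dz":15,"wx":0.01,"wy":0.5,"wz":-0.03},{"dx":4.9,"dy":32.2,"dz":15,"wx":0.01,"wy":0.585,"wz":-0.03},{"dx":4.9,"dy":32.2,"dz":15,"wx":0.01,"wy":0.585,"wz":-0.03}]' 1 45
python3 -m creep '[{"dx":0,"dy":0,"dz":0,"wx":0,"wy":0,"wz":0}]'
python3 - <<'E'
from h import *
s=st();print(s['joint_pos'])
for n in ('scene','top'):
  p,d,W=cam(n);cv2.imwrite(f'pics/{n}7.png',p)
  h,s,v=masks(p,W)
  w=lambda a,b,c,d:(W[...,0]>a)&(W[...,0]<b)&(W[...,1]>c)&(W[...,1]<d)
  m=w(.55,.75,.16,.28)&(s<50)&(v>120)&(W[...,2]>.12);m=cv2.morphologyEx(m.astype(np.uint8),cv2.MORPH_OPEN,np.ones((3,3)))>0
  P=W[m];print(n,len(P))
  if len(P)>20:
    c=P.mean(0);u,S,V=np.linalg.svd(P-c);print(c,V[2],(P@[-.7071,0,.7071]).min(),(P@[-.7071,0,.7071]).max(),np.percentile(P[:,1],[2,98]))
  print(rect(P) if len(P) else '')
cv2.imwrite('pics/c7.png',cv2.resize(cv2.imread('pics/scene7.png')[140:300,200:400],None,fx=4,fy=3.75,interpolation=cv2.INTER_CUBIC))
E
```

```text
time: 18.42
tool_pos: [0.6507, 0.2162, 0.2008]
eef_rot: [-1.607, 1.661, -0.886]
wrist_force: [-0.7, -0.4, -0.4]
grip_width: 0.0492
time: 18.55
tool_pos: [0.6504, 0.2157, 0.2021]
eef_rot: [-1.607, 1.661, -0.887]
wrist_force: [-0.9, -0.0, -0.3]
grip_width: 0.0489
18.55 [0.6504 0.2157 0.2021] [[-0.034, -0.557, 0.83], [-0.999, 0.018, -0.028], [0.001, -0.83, -0.557]] [-0.9 -0.  -0.3] 0.0489
[-0.54835184  1.10732864  0.67806293  0.87535314 -0.65370972  1.90961621
 -1.63445447]
scene 178
[0.72431154 0.21523062 0.54511157] [0.21308588 0.19285494 0.95781072] -0.1463216493009357 -0.09552598385717642 [0.19406515 0.23078187]
(array([718.1, 218.5]), array([51.8, 49.1]), 23.9, 178)
top 1915
[0.64334506 0.20265767 0.56590977] [-0.24874514  0.02506442 -0.96824461] -0.1522566410230397 0.031100334697320757 [0.17681925 0.23018684]
(array([650.3, 203.4]), array([200.1,  55.4]), 1.2, 1915)
```

View pics/c7.png

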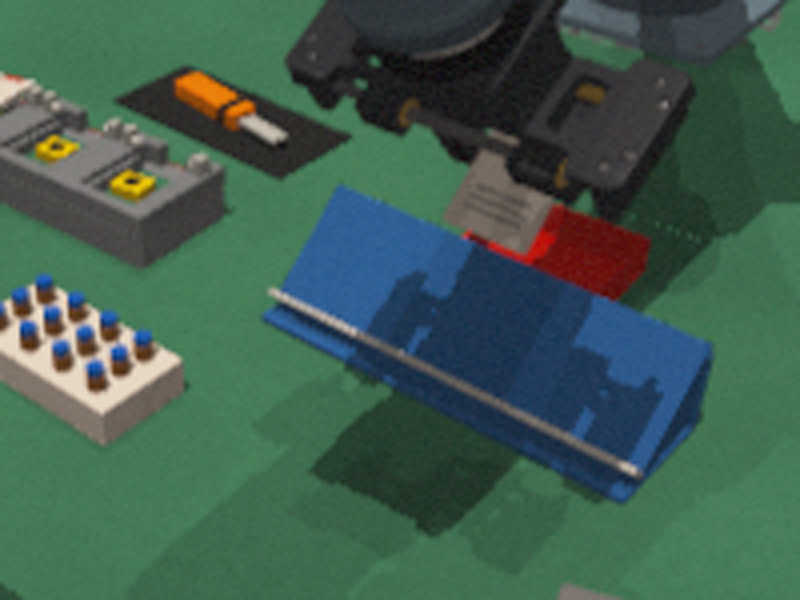

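```bash
python3 - <<'E'
from h import *
p,d,W=cam('scene')
h,s,v=masks(p,W)
m=np.zeros((384,512),bool);m[178:208,312:338]=1
m&=(s<60)&(v>90)&(W[...,2]<.26)&(W[...,2]>.13)
P=W[m];c=np.median(P,0);P=P[np.linalg.norm(P-c,axis=1)<.06]
for _ in range(4):
  c=P.mean(0);V=np.linalg.svd(P-c)[2];P=P[abs((P-c)@V[2])<.004]
n=V[2]*np.sign(V[2][2]);t=np.arctan2(n[0],n[2]);print(len(P),c,n,'tilt',t)
u=np.array([-np.sin(t-np.pi/2+np.pi/2+0) if 0 else np.cos(t),0,-np.sin(t)]);q=P@u
print('along back',np.percentile(q,[1,99]),'y',np.percentile(P[:,1],[1,99]))
T=np.array(read_state()['tool_pos']);print('tcp rel: along back',T@u,'normal dist plane-tcp',(c-T)@n, 'back edge rel tcp',np.percentile(q,99)-T@u)
E
```

```text
366 [0.67097545 0.21323029 0.18850332] [ 0.72592248 -0.03127967  0.68706487] tilt 0.8128915614295827
along back [0.3002017  0.34290242] y [0.19048575 0.23870335]
tcp rel: along back 0.3002960211194145 normal dist plane-tcp 0.005827570509416468 back edge rel tcp 0.04260639678971523
```

```bash
python3 -m creep '[{"dx":-1.0,"dy":0.2,"dz":-4,"wx":0,"wy":-0.035,"wz":0},{"dx":-1.0,"dy":0.2,"dz":-8,"wx":0,"wy":-0.035,"wz":0},{"dx":-1.0,"dy":0.2,"dz":-11.5,"wx":0,"wy":-0.035,"wz":0},{"dx":-1.0,"dy":0.2,"dz":-11.7,"wx":0,"wy":-0.035,"wz":0},{"dx":-1.0,"dy":0.2,"dz":-11.7,"wx":0,"wy":-0.035,"wz":0},{"dx":-1.0,"dy":0.2,"dz":-11.7,"wx":0,"wy":-0.035,"wz":0}]'
python3 -c "
from h import *; print(st()['joint_pos'])"
```

```text
time: 19.45
tool_pos: [0.6413, 0.2184, 0.0872]
eef_rot: [-1.58, 1.635, -0.91]
wrist_force: [-0.0, -0.2, -0.8]
grip_width: 0.0487
19.45 [0.6413 0.2184 0.0872] [[-0.033, -0.525, 0.851], [-0.999, 0.019, -0.027], [-0.002, -0.851, -0.525]] [-0.  -0.2 -0.8] 0.0487
[-0.58247869  1.18046939  0.65507739  1.00590048 -0.67699322  1.69487811
 -1.5830944 ]
```

```bash
python3 -m creep '[{"dx":-1.5,"dy":0,"dz":-1.5,"wx":0,"wy":0,"wz":0},{"dx":-2.8,"dy":0,"dz":-2.9,"wx":0,"wy":0,"wz":0},{"dx":-3.3,"dy":0,"dz":-3.4,"wx":0,"wy":0,"wz":0},{"dx":-3.6,"dy":0,"dz":-3.75,"wx":0,"wy":0,"wz":0},{"dx":-3.6,"dy":0,"dz":-3.75,"wx":0,"wy":0,"wz":0},{"dx":-3.6,"dy":0,"dz":-3.75,"wx":0,"wy":0,"wz":0}]'
python3 - <<'E'
from h import *
st();p,d,W=cam('scene')
cv2.imwrite('pics/c8.png',cv2.resize(p[170:290,250:400],None,fx=5,fy=5,interpolation=cv2.INTER_CUBIC))
E
```

```text
time: 20.2
tool_pos: [0.6059, 0.2183, 0.0501]
eef_rot: [-1.579, 1.634, -0.911]
wrist_force: [-0.4, -0.6, -0.2]
grip_width: 0.0487
20.2 [0.6059 0.2183 0.0501] [[-0.033, -0.524, 0.851], [-0.999, 0.019, -0.027], [-0.002, -0.851, -0.524]] [-0.4 -0.6 -0.2] 0.0487
```

View pics/c8.png

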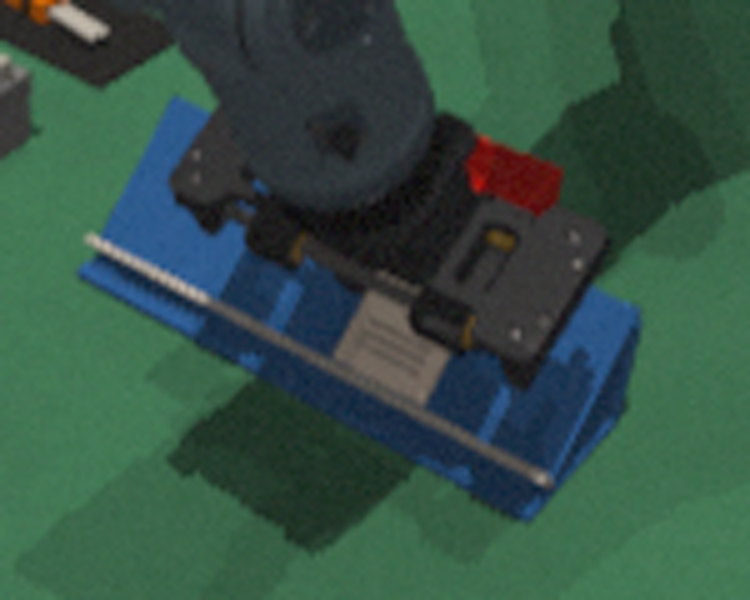

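```bash
python3 -m creep '[{"dx":-0.05,"dy":0,"dz":-0.25,"wx":0,"wy":0,"wz":0},{"dx":-0.05,"dy":0,"dz":-0.25,"wx":0,"wy":0,"wz":0},{"dx":-0.05,"dy":0,"dz":-0.25,"wx":0,"wy":0,"wz":0}]'
python3 -m creep '[{"dx":0,"dy":0,"dz":0,"wx":0,"wy":0,"wz":0},{"dx":0,"dy":0,"dz":0,"wx":0,"wy":0,"wz":0},{"dx":0,"dy":0,"dz":0,"wx":0,"wy":0,"wz":0},{"dx":1.5,"dy":0,"dz":1.8,"wx":0,"wy":0,"wz":0},{"dx":4.5,"dy":0,"dz":6,"wx":0,"wy":0,"wz":0},{"dx":4.5,"dy":0,"dz":12,"wx":0,"wy":-0.15,"wz":0},{"dx":4.5,"dy":-5,"dz":15,"wx":0,"wy":-0.3,"wz":0},{"dx":3,"dy":-11,"dz":15,"wx":0,"wy":-0.45,"wz":0},{"dx":1,"dy":-17,"dz":15,"wx":0,"wy":-0.555,"wz":0.03},{"dx":0,"dy":-23,"dz":15,"wx":0,"wy":-0.555,"wz":0.03},{"dx":0,"dy":-29,"dz":15,"wx":0,"wy":-0.555,"wz":0.03},{"dx":0,"dy":-29,"dz":15,"wx":0,"wy":-0.555,"wz":0.03}]' 0.3 30
python3 - <<'E'
from h import *
st();p,d,W=cam('scene');cv2.imwrite('pics/s9.png',p)
pt,_,Wt=cam('top');cv2.imwrite('pics/t9.png',pt)
a=cv2.resize(p[130:250,165:405],None,fx=3.3,fy=3.3,interpolation=cv2.INTER_CUBIC);cv2.imwrite('pics/c9.png',a)
E
```

```text
time: 20.62
tool_pos: [0.6056, 0.2183, 0.0485]
eef_rot: [-1.579, 1.634, -0.911]
wrist_force: [-0.7, -0.4, 5.9]
grip_width: 0.049
time: 22.12
tool_pos: [0.6043, -0.0785, 0.1994]
eef_rot: [-1.197, 1.216, -1.211]
wrist_force: [0.3, 0.8, -0.3]
grip_width: 0.0617
22.12 [ 0.6043 -0.0785  0.1994] [[-0.008, 0.003, 1.0], [-1.0, 0.008, -0.008], [-0.008, -1.0, 0.003]] [ 0.3  0.8 -0.3] 0.0617
```

View pics/c9.png

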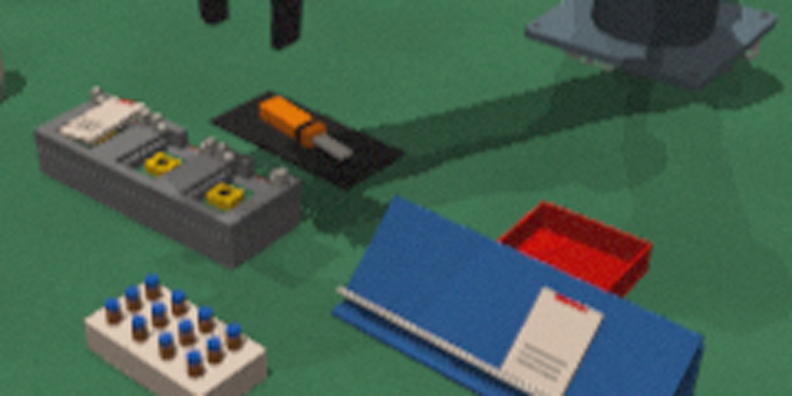

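```bash
python3 - <<'E'
from h import *
for n,f in(('scene','s9'),('top','t9')):
  p,d,W=cam(n)
  h,s,v=masks(p,W)
  w=(W[...,0]>.555)&(W[...,0]<.67)&(W[...,1]>-.315)&(W[...,1]<-.235)
  m=w&(s<50)&(v>125)&(W[...,2]>.049 if n=='scene' else W[...,2]>.05)&(W[...,2]<.09)
  P=W[m]
  for _ in range(5):
    c=P.mean(0);V=np.linalg.svd(P-c)[2];P=P[abs((P-c)@V[2])<.003]
  nn=V[2]*np.sign(V[2][2]);print(n,len(P),c,nn,rect(P))
  for x in range(565,665,10):
    Q=P[abs(P[:,0]*1000-x)<5]; print(x,len(Q),np.round(np.median(Q,0)*1000,1) if len(Q) else '',np.round(np.percentile(Q[:,1],[3,97])*1000,1) if len(Q) else '')
  if n=='scene': cv2.imwrite('pics/c10.png',cv2.resize(p[145:195,170:230],None,fx=10,fy=10,interpolation=cv2.INTER_CUBIC))
E
```

```text
scene 163 [ 0.61168019 -0.2681142   0.05680538] [ 0.09124888 -0.1635774   0.98230142] (array([ 610.1, -270.9]), array([67.9, 68.7]), 86.4, 163)
565 0  
575 7 [ 577.9 -250.9   62.3] [-286.8 -241.3]
585 20 [ 585.1 -281.2   57.4] [-301.9 -235.8]
595 25 [ 593.4 -265.3   58.9] [-297.1 -244.4]
605 25 [ 605.2 -264.5   58. ] [-291.5 -245.3]
615 24 [ 616.1 -270.1   56.5] [-296.5 -246.2]
625 23 [ 625.5 -267.8   55.8] [-294.5 -244.6]
635 24 [ 634.7 -269.5   55.1] [-293.5 -246.2]
645 15 [ 642.5 -263.6   54.5] [-287.8 -245.6]
655 0  
top 216 [ 0.61125915 -0.27537604  0.05577087] [ 0.07663511 -0.12936898  0.98863073] (array([ 613.1, -277.2]), array([69. , 85.6]), 79.4, 216)
565 0  
575 16 [ 578.2 -284.4   58.6] [-302.5 -237.4]
585 31 [ 584.8 -268.6   58.8] [-302.4 -236.8]
595 27 [ 595.4 -275.9   57.2] [-303.9 -248.4]
605 29 [ 606.2 -277.8   56.2] [-311.1 -250.6]
615 31 [ 614.9 -275.7   55.7] [-306.2 -253.2]
625 31 [ 625.1 -277.5   54.1] [-307.2 -248.6]
635 32 [ 634.7 -276.    54.7] [-309.3 -246.9]
645 14 [ 644.  -264.6   52.7] [-305.7 -249.2]
655 5 [ 652.8 -286.2   50.6] [-296.9 -262.5]
```

View pics/c10.png

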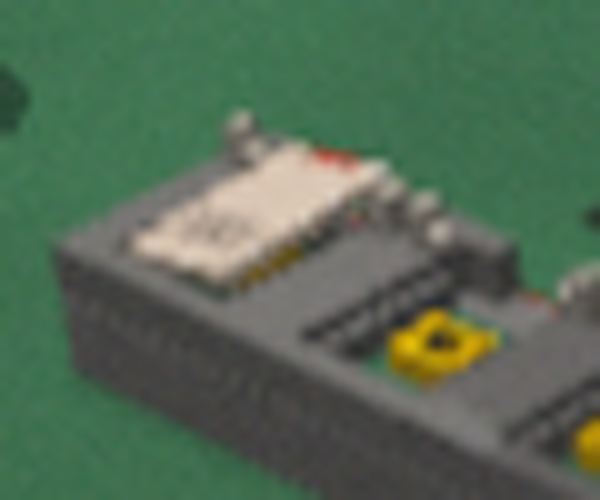

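```bash
python3 -m creep '[{"dx":-0.3,"dy":-6,"dz":0,"wx":0,"wy":0,"wz":0},{"dx":-0.3,"dy":-12,"dz":-4,"wx":0,"wy":0,"wz":0},{"dx":-0.3,"dy":-18,"dz":-8,"wx":0,"wy":0,"wz":0},{"dx":-0.3,"dy":-19.25,"dz":-10,"wx":0,"wy":0,"wz":0},{"dx":-0.3,"dy":-19.25,"dz":-10,"wx":0,"wy":0,"wz":0},{"dx":-0.3,"dy":-19.25,"dz":-12.5,"wx":0,"wy":0,"wz":0},{"dx":-0.3,"dy":-19.25,"dz":-14,"wx":0,"wy":0,"wz":0},{"dx":-0.3,"dy":-19.25,"dz":-14.7,"wx":0,"wy":0,"wz":0},{"dx":-0.3,"dy":-19.25,"dz":-14.9,"wx":0,"wy":0,"wz":0},{"dx":-0.3,"dy":-19.25,"dz":-14.9,"wx":0,"wy":0,"wz":0}]' 0.25
```

```text
time: 23.58
tool_pos: [0.6031, -0.2618, 0.0492]
eef_rot: [-1.201, 1.21, -1.198]
wrist_force: [-0.1, 0.3, -0.6]
grip_width: 0.066
```

```bash
python3 -m creep '[{"dx":0,"dy":0,"dz":2,"wx":0,"wy":0,"wz":0},{"dx":-0.2,"dy":-0.85,"dz":2,"wx":0,"wy":0,"wz":0},{"dx":-0.2,"dy":-0.85,"dz":2,"wx":0,"wy":0,"wz":0},{"dx":-0.2,"dy":-0.85,"dz":2,"wx":0,"wy":0,"wz":0}]'
python3 - <<'E'
from h import *
st();p,d,W=cam('scene')
cv2.imwrite('pics/c11.png',cv2.resize(p[125:195,165:240],None,fx=8,fy=8,interpolation=cv2.INTER_CUBIC))
E
```

```text
time: 24.08
tool_pos: [0.6008, -0.2703, 0.0689]
eef_rot: [-1.2, 1.211, -1.198]
wrist_force: [-0.3, -0.6, 0.8]
grip_width: 0.0659
24.07 [ 0.6008 -0.2703  0.0689] [[0.004, 0.002, 1.0], [-1.0, 0.012, 0.004], [-0.012, -1.0, 0.002]] [-0.3 -0.6  0.8] 0.0659
```

View pics/c11.png

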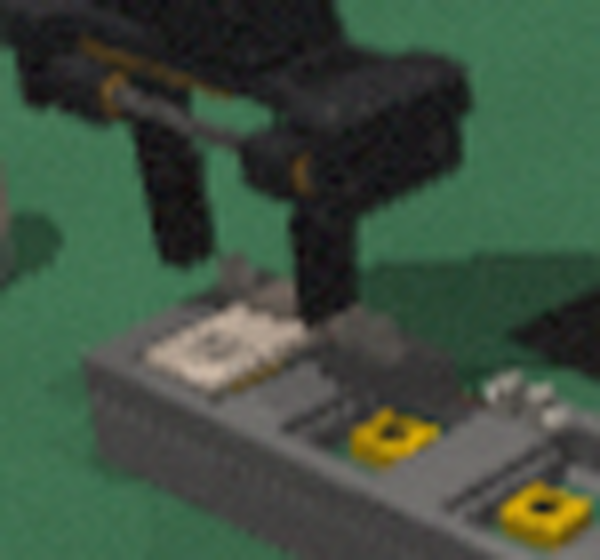

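```bash
python3 -m creep '[{"dx":0,"dy":-0.05,"dz":-1.2,"wx":0,"wy":0,"wz":0},{"dx":0,"dy":-0.05,"dz":-1.9,"wx":0,"wy":0,"wz":0},{"dx":0,"dy":-0.05,"dz":-1.9,"wx":0,"wy":0,"wz":0},{"dx":0,"dy":-0.05,"dz":-1.9,"wx":0,"wy":0,"wz":0}]'
python3 -m creep '[{"dx":0,"dy":0,"dz":0,"wx":0,"wy":0,"wz":0},{"dx":0,"dy":0,"dz":0,"wx":0,"wy":0,"wz":0},{"dx":0,"dy":0,"dz":0,"wx":0,"wy":0,"wz":0},{"dx":0,"dy":0,"dz":0,"wx":0,"wy":0,"wz":0},{"dx":0,"dy":0,"dz":0,"wx":0,"wy":0,"wz":0}]' 1 30
python3 -m creep '[{"dx":0,"dy":0,"dz":1,"wx":0,"wy":0,"wz":0},{"dx":0,"dy":0,"dz":2,"wx":0,"wy":0,"wz":0},{"dx":0,"dy":0,"dz":4,"wx":0,"wy":0,"wz":0},{"dx":0,"dy":0,"dz":8,"wx":0,"wy":0,"wz":0},{"dx":0,"dy":0,"dz":13,"wx":0,"wy":0,"wz":0},{"dx":0,"dy":0,"dz":15,"wx":0,"wy":0,"wz":0},{"dx":0,"dy":0,"dz":15,"wx":0,"wy":0,"wz":0},{"dx":0,"dy":0,"dz":15,"wx":0,"wy":0,"wz":0},{"dx":0,"dy":0,"dz":15,"wx":0,"wy":0,"wz":0}]' 1 45
python3 - <<'E'
from h import *
st();p,d,W=cam('scene')
cv2.imwrite('pics/c12.png',cv2.resize(p[95:195,165:265],None,fx=6,fy=6,interpolation=cv2.INTER_CUBIC))
E
```

```text
time: 24.62
tool_pos: [0.6006, -0.2704, 0.0492]
eef_rot: [-1.201, 1.211, -1.197]
wrist_force: [0.1, 0.6, 0.6]
grip_width: 0.0662
time: 25.25
tool_pos: [0.6006, -0.2704, 0.0491]
eef_rot: [-1.201, 1.211, -1.197]
wrist_force: [-0.6, 0.2, -0.9]
grip_width: 0.0486
time: 26.38
tool_pos: [0.5998, -0.2698, 0.1974]
eef_rot: [-1.202, 1.214, -1.195]
wrist_force: [-0.3, -0.4, -0.5]
grip_width: 0.0485
26.38 [ 0.5998 -0.2698  0.1974] [[0.004, -0.001, 1.0], [-1.0, 0.014, 0.004], [-0.014, -1.0, -0.001]] [-0.3 -0.4 -0.5] 0.0485
```

View pics/c12.png

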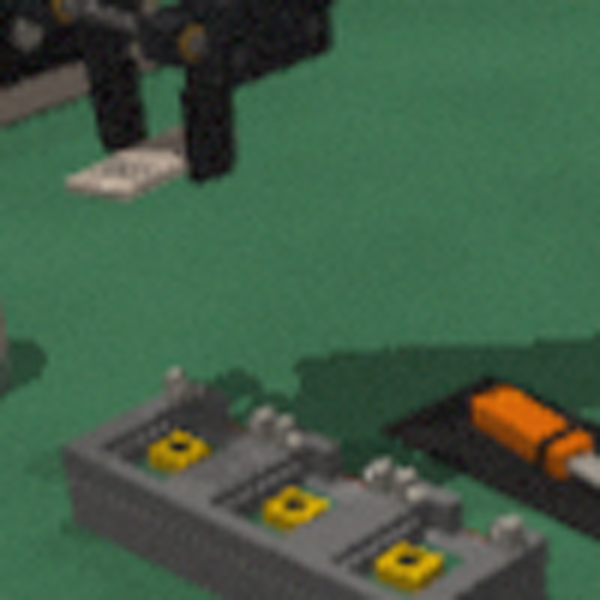

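```bash
python3 -m creep '[{"dx":1,"dy":6,"dz":0,"wx":0,"wy":0,"wz":0},{"dx":2,"dy":12,"dz":0,"wx":0,"wy":0.1,"wz":0},{"dx":3,"dy":18,"dz":0,"wx":0,"wy":0.2,"wz":0},{"dx":4,"dy":24,"dz":0,"wx":0,"wy":0.3,"wz":-0.03},{"dx":4.5,"dy":30,"dz":0,"wx":0,"wy":0.4,"wz":-0.03},{"dx":4.5,"dy":36,"dz":-1,"wx":0,"wy":0.5,"wz":-0.03},{"dx":4.5,"dy":40.4,"dz":-2,"wx":0,"wy":0.55,"wz":-0.03},{"dx":4.5,"dy":40.4,"dz":-4,"wx":0,"wy":0.55,"wz":-0.03},{"dx":4.5,"dy":40.4,"dz":-5,"wx":0,"wy":0.55,"wz":-0.03},{"dx":4.5,"dy":40.4,"dz":-5,"wx":0,"wy":0.55,"wz":-0.03},{"dx":4.5,"dy":40.4,"dz":-5,"wx":0,"wy":0.55,"wz":-0.03},{"dx":4.5,"dy":40.4,"dz":-5,"wx":0,"wy":0.55,"wz":-0.03}]'
cat > fit.py <<'E'
from h import *
s=st();print(s['joint_pos'][5]);T=np.array(s['tool_pos'])
p,d,W=cam('scene');h,sa,v=masks(p,W)
m=(np.linalg.norm(W-T,axis=-1)<.062)&(sa<60)&(v>90)
P=W[m];
for k in range(8):
  c=P.mean(0);V=np.linalg.svd(P-c)[2];P=P[abs((P-c)@V[2])<(.01 if k<3 else .004)]
n=V[2]*np.sign(V[2][2]);t=np.arctan2(n[0],n[2]);u=np.array([np.cos(t),0,-np.sin(t)]);q=P@u
print(len(P),c,n,'tilt',t,'back edge rel tcp',np.percentile(q,99)-T@u,'normal',(c-T)@n,'y',np.percentile(P[:,1],[2,98]))
E
python3 fit.py
```

```text
time: 27.92
tool_pos: [0.6453, 0.1335, 0.1486]
eef_rot: [-1.575, 1.633, -0.908]
wrist_force: [0.2, -0.4, -0.8]
grip_width: 0.0483
27.93 [0.6453 0.1335 0.1486] [[-0.033, -0.522, 0.852], [-0.999, 0.022, -0.025], [-0.006, -0.853, -0.522]] [ 0.2 -0.4 -0.8] 0.0483
1.7452349354729646
254 [0.67207658 0.13127145 0.13831002] [ 0.58268403 -0.19164191  0.78978016] tilt 0.6356343489012324 back edge rel tcp 0.04510453085653571 normal 0.007925241106512614 y [0.10744396 0.15524059]
```

```bash
python3 -m creep '[{"dx":-1.4,"dy":-0.75,"dz":-3,"wx":0,"wy":0.14,"wz":0},{"dx":-1.4,"dy":-0.75,"dz":-6,"wx":0,"wy":0.14,"wz":0},{"dx":-1.4,"dy":-0.75,"dz":-6.7,"wx":0,"wy":0.14,"wz":0},{"dx":-1.4,"dy":-0.75,"dz":-6.7,"wx":0,"wy":0.14,"wz":0},{"dx":-1.4,"dy":-0.75,"dz":-6.7,"wx":0,"wy":0.14,"wz":0}]'
python3 fit.py
```

```text
time: 28.6
tool_pos: [0.6321, 0.1267, 0.0831]
eef_rot: [-1.67, 1.726, -0.815]
wrist_force: [0.0, 0.3, -0.0]
grip_width: 0.0484
28.6 [0.6321 0.1267 0.0831] [[-0.032, -0.634, 0.773], [-0.999, 0.022, -0.024], [-0.002, -0.773, -0.634]] [ 0.   0.3 -0. ] 0.0484
1.8125898060583534
131 [0.66182348 0.12366593 0.06443743] [ 0.66817949 -0.20997728  0.71375465] tilt 0.7524308576090384 back edge rel tcp 0.04469856082056528 normal 0.00713961483625468 y [0.10034424 0.14747731]
```

```bash
python3 -m creep '[{"dx":-1.5,"dy":0,"dz":-1.6,"wx":0,"wy":0.02,"wz":0},{"dx":-2.4,"dy":0,"dz":-2.6,"wx":0,"wy":0.02,"wz":0},{"dx":-2.8,"dy":0,"dz":-3.0,"wx":0,"wy":0.02,"wz":0},{"dx":-2.9,"dy":0,"dz":-3.15,"wx":0,"wy":0.02,"wz":0},{"dx":-2.9,"dy":0,"dz":-3.15,"wx":0,"wy":0.02,"wz":0},{"dx":-2.9,"dy":0,"dz":-3.15,"wx":0,"wy":0.02,"wz":0}]'
python3 - <<'E'
from h import *
p,d,W=cam('scene')
cv2.imwrite('pics/c13.png',cv2.resize(p[180:290,250:390],None,fx=5,fy=5,interpolation=cv2.INTER_CUBIC))
E
```

```text
time: 29.4
tool_pos: [0.6033, 0.1268, 0.0521]
eef_rot: [-1.683, 1.739, -0.8]
wrist_force: [-2.0, 1.2, 0.8]
grip_width: 0.0481
```

View pics/c13.png

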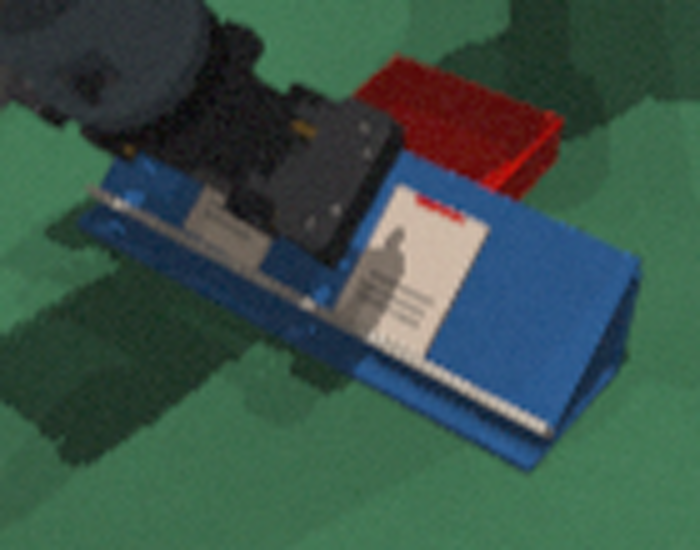

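```bash
python3 -m creep '[{"dx":-0.05,"dy":0,"dz":-0.2,"wx":0,"wy":0,"wz":0},{"dx":-0.05,"dy":0,"dz":-0.2,"wx":0,"wy":0,"wz":0},{"dx":-0.05,"dy":0,"dz":-0.2,"wx":0,"wy":0,"wz":0}]' 1 20
python3 -m creep '[{"dx":0,"dy":0,"dz":0,"wx":0,"wy":0,"wz":0},{"dx":0,"dy":0,"dz":0,"wx":0,"wy":0,"wz":0},{"dx":0,"dy":0,"dz":0,"wx":0,"wy":0,"wz":0},{"dx":0,"dy":0,"dz":0,"wx":0,"wy":0,"wz":0},{"dx":1,"dy":0,"dz":1.1,"wx":0,"wy":0,"wz":0},{"dx":4,"dy":0,"dz":5,"wx":0,"wy":0,"wz":0},{"dx":4.5,"dy":0,"dz":11,"wx":0,"wy":-0.15,"wz":0},{"dx":4.5,"dy":-4,"dz":15,"wx":0,"wy":-0.35,"wz":0},{"dx":3,"dy":-10,"dz":15,"wx":0,"wy":-0.5,"wz":0},{"dx":1,"dy":-16,"dz":15,"wx":0,"wy":-0.65,"wz":0},{"dx":0,"dy":-20,"dz":15,"wx":0,"wy":-0.71,"wz":0},{"dx":0,"dy":-20,"dz":15,"wx":0,"wy":-0.71,"wz":0}]' 0.34
python3 -m creep '[{"dx":0,"dy":0,"dz":0,"wx":0,"wy":0,"wz":0},{"dx":0,"dy":0,"dz":0,"wx":0,"wy":0,"wz":0}]'
python3 - <<'E'
from h import *
st();p,d,W=cam('scene');cv2.imwrite('pics/s14.png',p)
h,s,v=masks(p,W)
for y0 in(.126,.215):
  m=(W[...,0]>.56)&(W[...,0]<.66)&(abs(W[...,1]-y0)<.033)&(s<50)&(v>120)&(W[...,2]<.1)&(W[...,2]>.022)
  P=W[m]
  for k in range(6):
    c=P.mean(0);V=np.linalg.svd(P-c)[2];P=P[abs((P-c)@V[2])<.004]
  n=V[2]*np.sign(V[2][2]);print(len(P),c,n,'above board',(c@[.9764,-.0292,1]-.6305)/1.398,np.percentile(P[:,1],[2,98]),'z',np.percentile(P[:,2],[1,99]))
for n in 'scene','top':
  p,d,W=cam(n);h,s,v=masks(p,W)
  for y0 in(-.272,-.188,-.104):
    m=(W[...,0]>.575)&(W[...,0]<.645)&(abs(W[...,1]-y0)<.03)&(h>20)&(h<35)&(s>120)
    P=W[m]; P=P[P[:,2]>.038] if len(P) else P; print(n,y0,rect(P) if len(P) else 0,np.round(np.median(P,0)*1000,1) if len(P) else '')
cv2.imwrite('pics/c14.png',cv2.resize(cv2.imread('pics/s14.png')[120:290,165:405],None,fx=3.3,fy=3.3,interpolation=cv2.INTER_CUBIC))
E
```

```text
time: 29.82
tool_pos: [0.6023, 0.1268, 0.0507]
eef_rot: [-1.684, 1.741, -0.799]
wrist_force: [-3.5, 1.2, 5.4]
grip_width: 0.0492
time: 31.32
tool_pos: [0.6001, -0.0775, 0.202]
eef_rot: [-1.176, 1.24, -1.217]
wrist_force: [-0.4, -0.2, 0.3]
grip_width: 0.0584
time: 31.58
tool_pos: [0.6008, -0.0764, 0.2017]
eef_rot: [-1.177, 1.239, -1.215]
wrist_force: [1.0, 0.3, 1.0]
grip_width: 0.0579
31.57 [ 0.6008 -0.0764  0.2017] [[-0.029, 0.003, 1.0], [-0.999, 0.022, -0.029], [-0.022, -1.0, 0.002]] [1.  0.3 1. ] 0.0579
442 [0.61256939 0.12713105 0.04458851] [ 0.70150078 -0.02038691  0.71237703] above board 0.006072267689514201 [0.10172728 0.15105654] z [0.02234359 0.06944756]
525 [0.61724663 0.21801262 0.04348792] [ 0.68562745 -0.02426571  0.72754806] above board 0.00665348307664013 [0.19290633 0.2416279 ] z [0.02248779 0.06952124]
scene -0.272 (array([ 612.7, -269.6]), array([53.2, 23.2]), 77.9, 37) [ 612.5 -271.7   41.1]
scene -0.188 (array([ 613.7, -181. ]), array([40.3, 24.5]), 86.8, 44) [ 616.2 -184.2   41.7]
scene -0.104 (array([ 614.2, -106.6]), array([22. , 35.9]), 7.0, 49) [ 614.7 -104.8   41.6]
top -0.272 (array([ 608.6, -272.5]), array([21.5, 24.1]), 0.3, 34) [ 606.8 -271.7   42.5]
top -0.188 (array([ 610.2, -184.7]), array([21.7, 23.3]), 8.9, 28) [ 606.  -182.5   43.1]
top -0.104 0
```

View pics/c14.png

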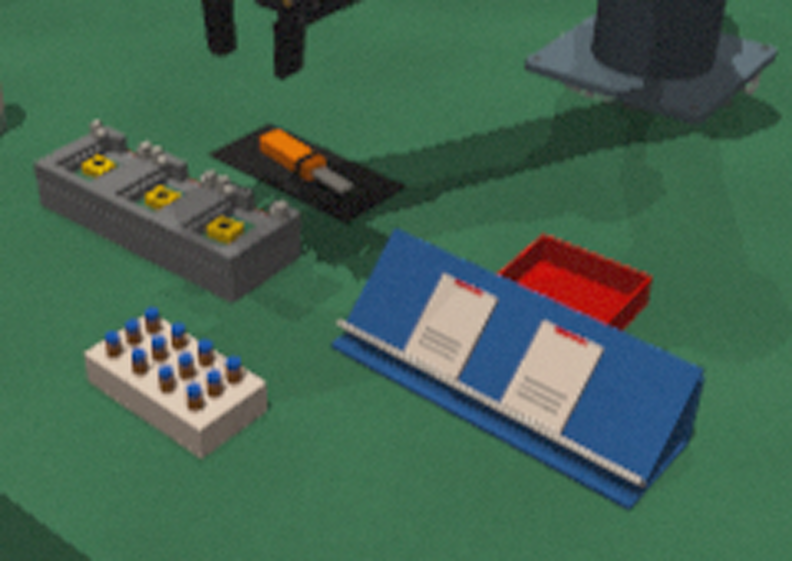

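```bash
cat > rv.py <<'E'
from h import *
import sys
s=st();R=Ro.from_rotvec(s['eef_rot']);t=np.array([float(a) for a in sys.argv[1:4]])
Rt=Ro.from_matrix(np.array([[1,0,0],[0,0,1],[0,-1,0]]))
print('d cm',np.round((t-s['tool_pos'])*100,2),'w',np.round((Rt*R.inv()).as_rotvec(),3),np.round(s['joint_pos'][6],2))
E
python3 rv.py .610 -.105 .10
```

```text
31.73 [ 0.6006 -0.0766  0.2016] [[-0.029, 0.003, 1.0], [-0.999, 0.022, -0.029], [-0.022, -1.0, 0.002]] [0.2 0.2 0.3] 0.0579
d cm [  0.94  -2.84 -10.16] w [-0.019 -0.016  1.6  ] -1.07
```

```bash
python3 -m creep '[{"dx":0.94,"dy":-2.84,"dz":-5,"wx":-0.005,"wy":-0.004,"wz":0.4},{"dx":0.94,"dy":-2.84,"dz":-8,"wx":-0.019,"wy":-0.016,"wz":1.6},{"dx":0.94,"dy":-2.84,"dz":-8,"wx":-0.019,"wy":-0.016,"wz":1.6},{"dx":0.94,"dy":-2.84,"dz":-8,"wx":-0.019,"wy":-0.016,"wz":1.6},{"dx":0.94,"dy":-2.84,"dz":-8,"wx":-0.019,"wy":-0.016,"wz":1.6},{"dx":0.94,"dy":-2.84,"dz":-8,"wx":-0.019,"wy":-0.016,"wz":1.6},{"dx":0.94,"dy":-2.84,"dz":-8,"wx":-0.019,"wy":-0.016,"wz":1.6},{"dx":0.94,"dy":-2.84,"dz":-8,"wx":-0.019,"wy":-0.016,"wz":1.6},{"dx":0.94,"dy":-2.84,"dz":-8,"wx":-0.019,"wy":-0.016,"wz":1.6},{"dx":0.94,"dy":-2.84,"dz":-8,"wx":-0.019,"wy":-0.016,"wz":1.6},{"dx":0.94,"dy":-2.84,"dz":-8,"wx":-0.019,"wy":-0.016,"wz":1.6},{"dx":0.94,"dy":-2.84,"dz":-8,"wx":-0.019,"wy":-0.016,"wz":1.6}]' 0.645
python3 rv.py .610 -.105 .033
```

```text
time: 33.22
tool_pos: [0.6101, -0.1048, 0.1215]
eef_rot: [-1.571, 0.001, -0.0]
wrist_force: [0.2, -0.1, 0.7]
grip_width: 0.0314
33.23 [ 0.6101 -0.1048  0.1215] [[1.0, -0.0, 0.001], [-0.001, 0.0, 1.0], [-0.0, -1.0, 0.0]] [ 0.2 -0.1  0.7] 0.0314
d cm [-0.01 -0.02 -8.85] w [-0.    -0.     0.001] 0.34
```

```bash
python3 -m creep '[{"dx":0,"dy":0,"dz":-4,"wx":0,"wy":0,"wz":0},{"dx":0,"dy":0,"dz":-6.5,"wx":0,"wy":0,"wz":0},{"dx":0,"dy":0,"dz":-7.6,"wx":0,"wy":0,"wz":0},{"dx":0,"dy":0,"dz":-7.8,"wx":0,"wy":0,"wz":0},{"dx":0,"dy":0,"dz":-7.8,"wx":0,"wy":0,"wz":0}]'
python3 rv.py .610 -.105 .0335
```

```text
time: 33.85
tool_pos: [0.6108, -0.105, 0.0443]
eef_rot: [-1.571, -0.0, -0.002]
wrist_force: [0.0, 0.5, 0.8]
grip_width: 0.0313
33.85 [ 0.6108 -0.105   0.0443] [[1.0, 0.001, 0.001], [-0.001, -0.0, 1.0], [0.001, -1.0, -0.0]] [0.  0.5 0.8] 0.0313
d cm [-0.08  0.   -1.08] w [0.    0.001 0.001] 0.38
```

```bash
python3 -m creep '[{"dx":0,"dy":0,"dz":-0.5,"wx":0,"wy":0,"wz":0},{"dx":0,"dy":0,"dz":-1.0,"wx":0,"wy":0,"wz":0},{"dx":0,"dy":0,"dz":-1.05,"wx":0,"wy":0,"wz":0},{"dx":0,"dy":0,"dz":-1.05,"wx":0,"wy":0,"wz":0}]'
python3 -m creep '[{"dx":0,"dy":0,"dz":0,"wx":0,"wy":0,"wz":0},{"dx":0,"dy":0,"dz":0,"wx":0,"wy":0,"wz":0},{"dx":0,"dy":0,"dz":0,"wx":0,"wy":0,"wz":0},{"dx":0,"dy":0,"dz":0,"wx":0,"wy":0,"wz":0}]' 1 25
python3 -m creep '[{"dx":0,"dy":0,"dz":2,"wx":0,"wy":0,"wz":0},{"dx":0,"dy":0,"dz":6,"wx":0,"wy":0,"wz":0},{"dx":0,"dy":0,"dz":10,"wx":0,"wy":0,"wz":0},{"dx":0,"dy":0,"dz":10,"wx":0,"wy":0,"wz":0},{"dx":0,"dy":0,"dz":10,"wx":0,"wy":0,"wz":0}]'
python3 rv.py .484 .161 .14
```

```text
time: 34.35
tool_pos: [0.6107, -0.105, 0.0338]
eef_rot: [-1.571, -0.0, -0.002]
wrist_force: [-0.6, -0.1, 0.6]
grip_width: 0.0313
time: 34.85
tool_pos: [0.6108, -0.105, 0.0339]
eef_rot: [-1.571, -0.0, -0.002]
wrist_force: [-0.1, -0.4, 0.6]
grip_width: 0.0216
time: 35.48
tool_pos: [0.6106, -0.1048, 0.1342]
eef_rot: [-1.571, -0.001, -0.002]
wrist_force: [-0.5, 0.1, -0.1]
grip_width: 0.0219
35.48 [ 0.6106 -0.1048  0.1342] [[1.0, 0.002, 0.001], [-0.001, 0.0, 1.0], [0.002, -1.0, 0.0]] [-0.5  0.1 -0.1] 0.0219
d cm [-12.66  26.58   0.58] w [-0.     0.002  0.001] 0.34
```

```bash
python3 -m creep '[{"dx":-4,"dy":5,"dz":0.5,"wx":0,"wy":0,"wz":-0.18},{"dx":-10.1,"dy":26.5,"dz":0,"wx":0,"wy":0,"wz":-1.571},{"dx":-10.1,"dy":26.5,"dz":0,"wx":0,"wy":0,"wz":-1.571},{"dx":-10.1,"dy":26.5,"dz":0,"wx":0,"wy":0,"wz":-1.571},{"dx":-10.1,"dy":26.5,"dz":0,"wx":0,"wy":0,"wz":-1.571},{"dx":-10.1,"dy":26.5,"dz":0,"wx":0,"wy":0,"wz":-1.571},{"dx":-10.1,"dy":26.5,"dz":0,"wx":0,"wy":0,"wz":-1.571},{"dx":-10.1,"dy":26.5,"dz":0,"wx":0,"wy":0,"wz":-1.571},{"dx":-10.1,"dy":26.5,"dz":-5,"wx":0,"wy":0,"wz":-1.571},{"dx":-10.1,"dy":26.5,"dz":-8,"wx":0,"wy":0,"wz":-1.571},{"dx":-10.1,"dy":26.5,"dz":-8,"wx":0,"wy":0,"wz":-1.571},{"dx":-10.1,"dy":26.5,"dz":-8,"wx":0,"wy":0,"wz":-1.571}]'
python3 rv.py .51 .16 .009
```

```text
time: 36.98
tool_pos: [0.5099, 0.1599, 0.0548]
eef_rot: [-1.209, 1.209, -1.212]
wrist_force: [-0.5, -0.5, 0.1]
grip_width: 0.0215
36.98 [0.5099 0.1599 0.0548] [[-0.001, 0.001, 1.0], [-1.0, -0.002, -0.001], [0.002, -1.0, 0.001]] [-0.5 -0.5  0.1] 0.0215
d cm [ 0.01  0.01 -4.58] w [1.000e-03 2.000e-03 1.572e+00] -1.33
```

```bash
python3 -m creep '[{"dx":0,"dy":0,"dz":-2.5,"wx":0,"wy":0,"wz":0},{"dx":0,"dy":0,"dz":-4.2,"wx":0,"wy":0,"wz":0},{"dx":0,"dy":0,"dz":-4.55,"wx":0,"wy":0,"wz":0},{"dx":0,"dy":0,"dz":-4.55,"wx":0,"wy":0,"wz":0}]'
python3 -m creep '[{"dx":0,"dy":0,"dz":0,"wx":0,"wy":0,"wz":0},{"dx":0,"dy":0,"dz":0,"wx":0,"wy":0,"wz":0},{"dx":0,"dy":0,"dz":0,"wx":0,"wy":0,"wz":0},{"dx":0,"dy":0,"dz":6,"wx":0,"wy":0,"wz":0},{"dx":0,"dy":0,"dz":12,"wx":0,"wy":0,"wz":0},{"dx":0,"dy":0,"dz":12,"wx":0,"wy":0,"wz":0},{"dx":0,"dy":0,"dz":12,"wx":0,"wy":0,"wz":0}]' 0.645
python3 rv.py .610 -.185 .09
```

```text
time: 37.48
tool_pos: [0.5102, 0.1598, 0.0097]
eef_rot: [-1.209, 1.209, -1.212]
wrist_force: [0.1, 0.3, 0.5]
grip_width: 0.0216
time: 38.35
tool_pos: [0.5098, 0.1602, 0.1294]
eef_rot: [-1.209, 1.209, -1.211]
wrist_force: [0.5, 0.0, -0.2]
grip_width: 0.0312
38.35 [0.5098 0.1602 0.1294] [[-0.001, 0.0, 1.0], [-1.0, -0.001, -0.001], [0.001, -1.0, 0.0]] [ 0.5  0.  -0.2] 0.0312
d cm [ 10.02 -34.52  -3.94] w [1.000e-03 1.000e-03 1.572e+00] -1.42
```

```bash
python3 -m creep '[{"dx":2,"dy":-5,"dz":0.5,"wx":0,"wy":0,"wz":0.18},{"dx":10.02,"dy":-34.55,"dz":0,"wx":0,"wy":0,"wz":1.572},{"dx":10.02,"dy":-34.55,"dz":0,"wx":0,"wy":0,"wz":1.572},{"dx":10.02,"dy":-34.55,"dz":0,"wx":0,"wy":0,"wz":1.572},{"dx":10.02,"dy":-34.55,"dz":0,"wx":0,"wy":0,"wz":1.572},{"dx":10.02,"dy":-34.55,"dz":0,"wx":0,"wy":0,"wz":1.572},{"dx":10.02,"dy":-34.55,"dz":0,"wx":0,"wy":0,"wz":1.572},{"dx":10.02,"dy":-34.55,"dz":0,"wx":0,"wy":0,"wz":1.572},{"dx":10.02,"dy":-34.55,"dz":0,"wx":0,"wy":0,"wz":1.572},{"dx":10.02,"dy":-34.55,"dz":-4,"wx":0,"wy":0,"wz":1.572},{"dx":10.02,"dy":-34.55,"dz":-6,"wx":0,"wy":0,"wz":1.572},{"dx":10.02,"dy":-34.55,"dz":-6,"wx":0,"wy":0,"wz":1.572}]'
python3 -m creep '[{"dx":0,"dy":0,"dz":0,"wx":0,"wy":0,"wz":0}]'
python3 rv.py .610 -.1855 .0335
```

```text
time: 39.85
tool_pos: [0.608, -0.1847, 0.067]
eef_rot: [-1.569, 0.003, 0.003]
wrist_force: [0.1, 0.2, 0.6]
grip_width: 0.0313
time: 39.98
tool_pos: [0.6086, -0.185, 0.0675]
eef_rot: [-1.569, 0.002, 0.002]
wrist_force: [0.5, -0.1, 0.2]
grip_width: 0.0313
39.98 [ 0.6086 -0.185   0.0675] [[1.0, -0.003, 0.0], [-0.0, 0.002, 1.0], [-0.003, -1.0, 0.002]] [ 0.5 -0.1  0.2] 0.0313
d cm [ 0.14 -0.05 -3.4 ] w [-0.002 -0.003  0.   ] 0.47
```

```bash
python3 -m creep '[{"dx":0.14,"dy":0,"dz":-1,"wx":0,"wy":0,"wz":0},{"dx":0.14,"dy":0,"dz":-2,"wx":0,"wy":0,"wz":0},{"dx":0.14,"dy":0,"dz":-3,"wx":0,"wy":0,"wz":0},{"dx":0.14,"dy":0,"dz":-3.4,"wx":0,"wy":0,"wz":0},{"dx":0.14,"dy":0,"dz":-3.4,"wx":0,"wy":0,"wz":0},{"dx":0.14,"dy":0,"dz":-3.4,"wx":0,"wy":0,"wz":0}]'
python3 -m creep '[{"dx":0,"dy":0,"dz":0,"wx":0,"wy":0,"wz":0},{"dx":0,"dy":0,"dz":0,"wx":0,"wy":0,"wz":0},{"dx":0,"dy":0,"dz":0,"wx":0,"wy":0,"wz":0},{"dx":0,"dy":0,"dz":0,"wx":0,"wy":0,"wz":0}]' 1 25
python3 -m creep '[{"dx":0,"dy":0,"dz":2,"wx":0,"wy":0,"wz":0},{"dx":0,"dy":0,"dz":6,"wx":0,"wy":0,"wz":0},{"dx":0,"dy":0,"dz":10,"wx":0,"wy":0,"wz":0},{"dx":0,"dy":0,"dz":10,"wx":0,"wy":0,"wz":0},{"dx":0,"dy":0,"dz":10,"wx":0,"wy":0,"wz":0}]'
python3 rv.py .48 .16 .055
```

```text
time: 40.72
tool_pos: [0.6102, -0.1852, 0.0338]
eef_rot: [-1.569, 0.002, 0.002]
wrist_force: [-0.7, 0.5, -0.2]
grip_width: 0.0313
time: 41.22
tool_pos: [0.6105, -0.1852, 0.0342]
eef_rot: [-1.57, 0.002, 0.001]
wrist_force: [1.0, 0.3, 3.7]
grip_width: 0.0215
time: 41.85
tool_pos: [0.6102, -0.185, 0.1343]
eef_rot: [-1.569, 0.002, 0.002]
wrist_force: [0.1, 0.7, -2.1]
grip_width: 0.0215
41.85 [ 0.6102 -0.185   0.1343] [[1.0, -0.002, 0.0], [-0.0, 0.002, 1.0], [-0.002, -1.0, 0.002]] [ 0.1  0.7 -2.1] 0.0215
d cm [-13.02  34.5   -7.93] w [-0.002 -0.002  0.   ] 0.45
```

```bash
python3 -m creep '[{"dx":-4,"dy":5,"dz":0.5,"wx":0,"wy":0,"wz":-0.18},{"dx":-13.2,"dy":34.5,"dz":0,"wx":0,"wy":0,"wz":-1.571},{"dx":-13.2,"dy":34.5,"dz":0,"wx":0,"wy":0,"wz":-1.571},{"dx":-13.2,"dy":34.5,"dz":0,"wx":0,"wy":0,"wz":-1.571},{"dx":-13.2,"dy":34.5,"dz":0,"wx":0,"wy":0,"wz":-1.571},{"dx":-13.2,"dy":34.5,"dz":0,"wx":0,"wy":0,"wz":-1.571},{"dx":-13.2,"dy":34.5,"dz":0,"wx":0,"wy":0,"wz":-1.571},{"dx":-13.2,"dy":34.5,"dz":0,"wx":0,"wy":0,"wz":-1.571},{"dx":-13.2,"dy":34.5,"dz":0,"wx":0,"wy":0,"wz":-1.571},{"dx":-13.2,"dy":34.5,"dz":-6,"wx":0,"wy":0,"wz":-1.571},{"dx":-13.2,"dy":34.5,"dz":-8,"wx":0,"wy":0,"wz":-1.571},{"dx":-13.2,"dy":34.5,"dz":-8,"wx":0,"wy":0,"wz":-1.571}]'
python3 -m creep '[{"dx":0,"dy":0,"dz":0,"wx":0,"wy":0,"wz":0}]'
python3 rv.py .478 .16 .009
```

```text
time: 43.35
tool_pos: [0.477, 0.1592, 0.0533]
eef_rot: [-1.21, 1.211, -1.209]
wrist_force: [-0.4, -0.2, -0.1]
grip_width: 0.0217
time: 43.48
tool_pos: [0.4779, 0.159, 0.0544]
eef_rot: [-1.208, 1.211, -1.21]
wrist_force: [-0.3, 0.2, -0.3]
grip_width: 0.0217
43.48 [0.4779 0.159  0.0544] [[-0.001, -0.0, 1.0], [-1.0, 0.001, -0.001], [-0.001, -1.0, -0.0]] [-0.3  0.2 -0.3] 0.0217
d cm [ 0.01  0.1  -4.54] w [-0.000e+00 -1.000e-03  1.572e+00] -1.36
```

```bash
python3 -m creep '[{"dx":0,"dy":0,"dz":-2.5,"wx":0,"wy":0,"wz":0},{"dx":0,"dy":0,"dz":-4.2,"wx":0,"wy":0,"wz":0},{"dx":0,"dy":0,"dz":-4.5,"wx":0,"wy":0,"wz":0},{"dx":0,"dy":0,"dz":-4.5,"wx":0,"wy":0,"wz":0}]'
python3 -m creep '[{"dx":0,"dy":0,"dz":0,"wx":0,"wy":0,"wz":0},{"dx":0,"dy":0,"dz":0,"wx":0,"wy":0,"wz":0},{"dx":0,"dy":0,"dz":0,"wx":0,"wy":0,"wz":0},{"dx":0,"dy":0,"dz":6,"wx":0,"wy":0,"wz":0},{"dx":0,"dy":0,"dz":12,"wx":0,"wy":0,"wz":0},{"dx":0,"dy":0,"dz":12,"wx":0,"wy":0,"wz":0},{"dx":0,"dy":0,"dz":12,"wx":0,"wy":0,"wz":0}]' 0.645
python3 rv.py .610 -.272 .09
```

```text
time: 43.98
tool_pos: [0.4782, 0.159, 0.0098]
eef_rot: [-1.208, 1.211, -1.21]
wrist_force: [-0.2, 0.2, 0.2]
grip_width: 0.022
time: 44.85
tool_pos: [0.4776, 0.1594, 0.1294]
eef_rot: [-1.208, 1.211, -1.209]
wrist_force: [0.3, 1.2, -0.2]
grip_width: 0.0309
44.85 [0.4776 0.1594 0.1294] [[-0.001, -0.001, 1.0], [-1.0, 0.001, -0.001], [-0.001, -1.0, -0.001]] [ 0.3  1.2 -0.2] 0.0309
d cm [ 13.24 -43.14  -3.94] w [-0.000e+00 -1.000e-03  1.572e+00] -1.45
```

```bash
python3 -m creep '[{"dx":2,"dy":-5,"dz":0.5,"wx":0,"wy":0,"wz":0.18},{"dx":13.2,"dy":-43.1,"dz":0,"wx":0,"wy":0,"wz":1.572},{"dx":13.2,"dy":-43.1,"dz":0,"wx":0,"wy":0,"wz":1.572},{"dx":13.2,"dy":-43.1,"dz":0,"wx":0,"wy":0,"wz":1.572},{"dx":13.2,"dy":-43.1,"dz":0,"wx":0,"wy":0,"wz":1.572},{"dx":13.2,"dy":-43.1,"dz":0,"wx":0,"wy":0,"wz":1.572},{"dx":13.2,"dy":-43.1,"dz":0,"wx":0,"wy":0,"wz":1.572},{"dx":13.2,"dy":-43.1,"dz":0,"wx":0,"wy":0,"wz":1.572},{"dx":13.2,"dy":-43.1,"dz":0,"wx":0,"wy":0,"wz":1.572},{"dx":13.2,"dy":-43.1,"dz":0,"wx":0,"wy":0,"wz":1.572},{"dx":13.2,"dy":-43.1,"dz":-5,"wx":0,"wy":0,"wz":1.572},{"dx":13.2,"dy":-43.1,"dz":-6,"wx":0,"wy":0,"wz":1.572}]'
python3 -m creep '[{"dx":0,"dy":0,"dz":0,"wx":0,"wy":0,"wz":0},{"dx":0,"dy":0,"dz":0,"wx":0,"wy":0,"wz":0}]'
python3 rv.py .610 -.272 .0335
```

```text
time: 46.35
tool_pos: [0.6069, -0.2694, 0.0655]
eef_rot: [-1.568, 0.007, 0.006]
wrist_force: [-0.3, -0.0, -0.1]
grip_width: 0.0313
time: 46.6
tool_pos: [0.6074, -0.2693, 0.0664]
eef_rot: [-1.568, 0.006, 0.005]
wrist_force: [0.3, 0.2, -0.3]
grip_width: 0.0311
46.6 [ 0.6074 -0.2693  0.0664] [[1.0, -0.007, 0.0], [-0.0, 0.003, 1.0], [-0.007, -1.0, 0.003]] [ 0.3  0.2 -0.3] 0.0311
d cm [ 0.26 -0.27 -3.29] w [-0.003 -0.007  0.   ] 0.57
```

```bash
python3 -m creep '[{"dx":0.26,"dy":-0.27,"dz":-0.5,"wx":0,"wy":-0.007,"wz":0},{"dx":0.26,"dy":-0.27,"dz":-1.5,"wx":0,"wy":-0.007,"wz":0},{"dx":0.26,"dy":-0.27,"dz":-2.7,"wx":0,"wy":-0.007,"wz":0},{"dx":0.26,"dy":-0.27,"dz":-3.25,"wx":0,"wy":-0.007,"wz":0},{"dx":0.26,"dy":-0.27,"dz":-3.25,"wx":0,"wy":-0.007,"wz":0},{"dx":0.26,"dy":-0.27,"dz":-3.25,"wx":0,"wy":-0.007,"wz":0}]'
python3 -m creep '[{"dx":0,"dy":0,"dz":0,"wx":0,"wy":0,"wz":0},{"dx":0,"dy":0,"dz":0,"wx":0,"wy":0,"wz":0},{"dx":0,"dy":0,"dz":0,"wx":0,"wy":0,"wz":0},{"dx":0,"dy":0,"dz":0,"wx":0,"wy":0,"wz":0}]' 1 25
python3 -m creep '[{"dx":0,"dy":0,"dz":2,"wx":0,"wy":0,"wz":0},{"dx":0,"dy":0,"dz":6,"wx":0,"wy":0,"wz":0},{"dx":0,"dy":0,"dz":10,"wx":0,"wy":0,"wz":0},{"dx":0,"dy":0,"dz":10,"wx":0,"wy":0,"wz":0},{"dx":0,"dy":0,"dz":10,"wx":0,"wy":0,"wz":0}]'
python3 rv.py .449 .16 .055
```

```text
time: 47.35
tool_pos: [0.6102, -0.2722, 0.0341]
eef_rot: [-1.568, 0.0, -0.001]
wrist_force: [0.0, -0.1, 0.1]
grip_width: 0.0314
time: 47.85
tool_pos: [0.6105, -0.2723, 0.0345]
eef_rot: [-1.569, -0.0, -0.001]
wrist_force: [-0.0, 0.6, 3.0]
grip_width: 0.0214
time: 48.48
tool_pos: [0.6102, -0.272, 0.1346]
eef_rot: [-1.568, -0.0, -0.001]
wrist_force: [-0.1, -0.2, -0.8]
grip_width: 0.0215
48.48 [ 0.6102 -0.272   0.1346] [[1.0, 0.001, 0.0], [-0.0, 0.002, 1.0], [0.001, -1.0, 0.002]] [-0.1 -0.2 -0.8] 0.0215
d cm [-16.12  43.2   -7.96] w [-0.002  0.001  0.   ] 0.56
```

```bash
python3 -m creep '[{"dx":-3,"dy":5,"dz":0.5,"wx":0,"wy":0,"wz":-0.18},{"dx":-16.1,"dy":43.2,"dz":0,"wx":0,"wy":0,"wz":-1.571},{"dx":-16.1,"dy":43.2,"dz":0,"wx":0,"wy":0,"wz":-1.571},{"dx":-16.1,"dy":43.2,"dz":0,"wx":0,"wy":0,"wz":-1.571},{"dx":-16.1,"dy":43.2,"dz":0,"wx":0,"wy":0,"wz":-1.571},{"dx":-16.1,"dy":43.2,"dz":0,"wx":0,"wy":0,"wz":-1.571},{"dx":-16.1,"dy":43.2,"dz":0,"wx":0,"wy":0,"wz":-1.571},{"dx":-16.1,"dy":43.2,"dz":0,"wx":0,"wy":0,"wz":-1.571},{"dx":-16.1,"dy":43.2,"dz":0,"wx":0,"wy":0,"wz":-1.571},{"dx":-16.1,"dy":43.2,"dz":0,"wx":0,"wy":0,"wz":-1.571},{"dx":-16.1,"dy":43.2,"dz":-6,"wx":0,"wy":0,"wz":-1.571},{"dx":-16.1,"dy":43.2,"dz":-8,"wx":0,"wy":0,"wz":-1.571}]'
python3 -m creep '[{"dx":0,"dy":0,"dz":0,"wx":0,"wy":0,"wz":0},{"dx":0,"dy":0,"dz":0,"wx":0,"wy":0,"wz":0}]'
python3 rv.py .45 .16 .009
```

```text
time: 49.98
tool_pos: [0.4474, 0.1587, 0.052]
eef_rot: [-1.213, 1.209, -1.21]
wrist_force: [0.1, -0.0, -0.4]
grip_width: 0.0216
time: 50.22
tool_pos: [0.4477, 0.158, 0.0524]
eef_rot: [-1.212, 1.209, -1.211]
wrist_force: [0.9, -0.2, -0.7]
grip_width: 0.0211
50.23 [0.4477 0.158  0.0524] [[0.0, -0.001, 1.0], [-1.0, -0.003, 0.0], [0.003, -1.0, -0.001]] [ 0.9 -0.2 -0.7] 0.0211
d cm [ 0.23  0.2  -4.34] w [3.000e-03 1.000e-03 1.571e+00] -1.38
```

```bash
python3 -m creep '[{"dx":0.1,"dy":0,"dz":-2.5,"wx":0,"wy":0,"wz":0},{"dx":0.1,"dy":0,"dz":-4,"wx":0,"wy":0,"wz":0},{"dx":0.1,"dy":0,"dz":-4.3,"wx":0,"wy":0,"wz":0},{"dx":0.1,"dy":0,"dz":-4.3,"wx":0,"wy":0,"wz":0}]'
python3 -m creep '[{"dx":0,"dy":0,"dz":0,"wx":0,"wy":0,"wz":0},{"dx":0,"dy":0,"dz":0,"wx":0,"wy":0,"wz":0},{"dx":0,"dy":0,"dz":0,"wx":0,"wy":0,"wz":0},{"dx":0,"dy":0,"dz":6,"wx":0,"wy":0,"wz":0},{"dx":0,"dy":0,"dz":12,"wx":0,"wy":0,"wz":0},{"dx":0,"dy":0,"dz":18,"wx":0,"wy":0,"wz":0},{"dx":0,"dy":6,"dz":22,"wx":0,"wy":0,"wz":0},{"dx":0,"dy":12,"dz":22,"wx":0,"wy":0,"wz":0},{"dx":0,"dy":18,"dz":22,"wx":0,"wy":0,"wz":0},{"dx":0,"dy":18,"dz":22,"wx":0,"wy":0,"wz":0},{"dx":0,"dy":18,"dz":22,"wx":0,"wy":0,"wz":0}]' 0.6
python3 - <<'E'
from h import *
st();p,d,W=cam('top');q,_,Ws=cam('scene')
cv2.imwrite('pics/t15.png',p);cv2.imwrite('pics/s15.png',q)
a=cv2.resize(p[120:275,140:375],None,fx=3.4,fy=3.4,interpolation=cv2.INTER_CUBIC)[:,:799];cv2.imwrite('pics/c15.png',a)
for n,p,W in(('t',p,W),('s',q,Ws)):
  h,s,v=masks(p,W);w=lambda a,b,c,d:(W[...,0]>a)&(W[...,0]<b)&(W[...,1]>c)&(W[...,1]<d)
  m=w(.36,.54,-.35,0)&(s<70)&(v>100)&(W[...,2]>.004)&(W[...,2]<.03);print(n,'blade',rect(W[m]) if m.any() else 0)
  m=w(.36,.54,-.35,0)&(h>5)&(h<20)&(s>150);print(n,'orange',rect(W[m]))
  m=w(.42,.54,.1,.22)&(h>18)&(h<36)&(s>120);k,l,stt,c=cv2.connectedComponentsWithStats(m.astype(np.uint8));print('carts',[(stt[i][4],np.round(np.median(W[l==i],0)*1000,0)) for i in range(1,k) if stt[i][4]>8])
  m=w(.57,.65,-.31,-.06)&(h>20)&(h<35)&(s>120);print('yellow left in block',m.sum())
  for y0 in(.126,.215):
    m=w(.56,.66,y0-.033,y0+.033)&(s<50)&(v>120)&(W[...,2]<.1)&(W[...,2]>.022);P=W[m]
    if len(P)>20: print(y0,len(P),np.round(P.mean(0),4),rect(P))
  m=w(.7,.85,-.12,.08)&(W[...,2]>.03)&(W[...,2]<.06);print('rack',rect(W[m]))
  print('clear',rect(W[w(.52,.68,-.56,-.4)&(W[...,2]>.02)&(W[...,2]<.2)]))
E
```

```text
time: 50.72
tool_pos: [0.4494, 0.1581, 0.0099]
eef_rot: [-1.211, 1.208, -1.211]
wrist_force: [2.8, -0.0, -1.3]
grip_width: 0.0217
time: 52.1
tool_pos: [0.4492, 0.3373, 0.2295]
eef_rot: [-1.213, 1.208, -1.212]
wrist_force: [-0.1, -0.8, 0.1]
grip_width: 0.035
52.1 [0.4492 0.3373 0.2295] [[-0.0, -0.0, 1.0], [-1.0, -0.004, -0.0], [0.004, -1.0, -0.0]] [-0.1 -0.8  0.1] 0.035
t blade (array([ 431.8, -105. ]), array([44. , 71.9]), 72.6, 67)
t orange (array([ 443.1, -174.2]), array([77.9, 30.3]), 78.1, 152)
carts [(np.int32(104), array([476., 158.,  15.]))]
yellow left in block 0
0.126 188 [0.612  0.1261 0.0446] (array([611.1, 127.5]), array([61.3, 60.4]), 83.6, 188)
0.215 194 [0.6155 0.2176 0.0443] (array([613.9, 215.9]), array([62.1, 60.5]), 86.5, 194)
rack (array([767.2, -15.6]), array([128.9,  70.7]), 88.1, 477)
clear (array([ 599.8, -482.8]), array([75.9, 65.5]), 24.2, 618)
s blade (array([ 457.6, -111.3]), array([42.2, 14.3]), 78.5, 42)
s orange (array([ 440.2, -188. ]), array([110.9,  34.7]), 71.4, 168)
carts [(np.int32(98), array([463., 160.,  15.]))]
yellow left in block 0
0.126 483 [0.6146 0.1273 0.0431] (array([615. , 125.3]), array([61.5, 59.9]), 89.8, 483)
0.215 550 [0.6182 0.2178 0.0428] (array([617.4, 216. ]), array([61.9, 59.1]), 88.2, 550)
rack (array([769.8, -15. ]), array([130.1,  69.7]), 88.1, 799)
clear (array([ 609.2, -475.4]), array([58.8, 71.9]), 82.2, 883)
```

View pics/c15.png

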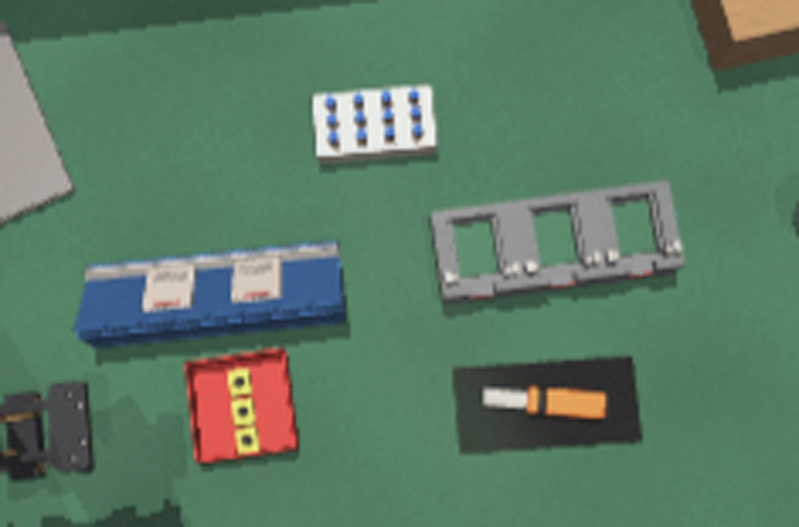

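```bash
python3 -c "
from h import *; print(env.finish_job())"
```

```text
the job is handed in; nothing more can be done
None
```

The job is done and handed in at about 52 s of the 210 s allowed; no verdict was reported.

**What I did:** I popped the two covers that were there (bays 0 and 2; bay 1 was open) with the pry tool. The tool went back on its mat, then I leaned both covers on the blue rest and put all three yellow cartridges into the red tray.

**Last checks:**
- **Covers:** both lie flat on the board with their lower edges at the ledge. Their outer faces measured 6 to 7 mm above the board, against a 6 mm cover thickness.
- **Cartridges:** all three are in the tray, and no yellow is left in the block.
- **Pry tool:** lying on the mat. I saw no sign that it had been knocked.
- **Bystanders:** the rack and clear bottle read within about 4 mm of the start in the top camera. I did not measure the amber bottle again.
- **Gripper:** open and clear of everything.

**What went less well:**
- **Pry tool:** setting it down, I pressed about 53 N on the mat through the held tool and fingertips for a moment. That is under the 120 N wrist limit. I took it not to count as the arm or gripper body, for which the limit is 40 N.
- **Cover 0:** after prying it sat rolled about 0.15 rad sideways, with its low side only level with the sprung ball. I pinched it in that state without prying again, so it was let go slightly rolled and settled flat.
- **Cameras:** the two disagreed by a few millimetres on some positions; the top camera's blade reading was spoiled by stray pixels. I relied on the scene camera and the last picture.

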